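# Pack a spot-test kit tray

## Robot

A 6-joint arm with a two-finger parallel gripper is mounted at the origin on the work surface. World frame = base frame: x ahead of the robot, y to its left, z up, the work surface at z = 0. Lengths are in mm, angles in rad, forces in N, time in s.
With the tool pointing down it reaches from about 275 to 750 mm from the base axis. Payload 10.2 kg.
Tool frame: the origin (TCP) lies midway between the tips of the shut fingers; the grasp point (between the pads) lies 19 mm behind it (ctrl.grip_depth is the distance from the TCP to the grasp point, in mm); y points along the fingers, x is the direction in which the jaws open and shut, and the axes are right-handed (so a half turn about y gives the same grasp; the last joint's range is limited). The gripper opens to 85 mm and grips with 20 to 120 N. Pads are 22 mm wide; open, the fingers measure 114 mm over their backs; the gripper's body (76 mm by 85 mm) begins 54 mm behind the grasp point. The pads swing forward as they close: fully open they stand 13 mm farther back than shut.
Start: joints at [-1.428, 0.313, 1.498, -0, 1.331, -0.223], TCP at [187.778, -490.276, 231.294] pointing down, gripper open.
Joint ranges: [-2.94, 2.94], [-0.97, 2.17], [0.19, 2.56], [-1.23, 4.37], [0.02, 3.11], [-2.88, 2.88]. Speed limits (rad/s): [2.39, 2.39, 3.01, 3.14, 3.14, 3.14].

## Interface

Orientations are given as a unit quaternion [w, x, y, z].
In Python, from rig import ctrl gives the robot as it stands. The module is installed in compiled form; this text tells all that it offers.
- The arm moves only by the tool drive_tool, never from a script. Its arguments are lists of equal length, an entry for each row: "gripper": the closure, from 0 (fully open) to 1 (shut); "offset": the shift along the tool's x, y, z in m, a list of three; "turn": the turn about the tool's y in degrees. In form: {"gripper": [gripper, ...], "offset": [[tx, ty, tz], ...], "turn": [turn, ...]}. A call has 1 to 20 rows; each row shifts and turns the commanded pose from where the row before left it, along the tool's axes as they then stand; what a row does not reach is not made up. A row lasts 1/12 s, in which the tool goes at most 41.7 mm and 7.16 degrees, less where a joint would pass 70% of its speed; a pose out of reach is approached as far as the arm can. A call is refused whole if a number of a shift passes 0.0417 or a number of a turn 7.16, either way. A call with a gripper value outside its range is refused whole. The fingers move at their own pace and stop on an object; "force" is the grip in N (left out, the last holds). Time passes only in rows, so rows that do not move let the fingers close. It gives the time, the measured TCP pose, the force and the opening at its end, in the units of the state.
- ctrl.sense(): the state, without advancing time (a new reading comes with each control period).
- ctrl.capture(name): name is "scene" or "top" or "wrist"; returns (picture, depth): 480x640x3 uint8, red, green, blue; 480x640 float32, mm along the optical axis (not along the pixel's ray), 0 where there is no reading.
- ctrl.camera_params(name): a dict with "fovy" (degrees; the focal length in pixels is half the picture's height over the tangent of half this angle, whatever the lens; pixels are square), "cx", "cy" (the principal point, pixels), "distortion" ([k1, k2, p1, p2, k3] as OpenCV has them; the pictures are not rectified), "view" (4x4, takes a point from world to camera coordinates); the wrist camera has in their place "tool_from_camera" (4x4, takes a point from camera to tool coordinates, whose origin is the TCP and whose axes are the tool frame's). Camera axes: x right, y down, z forward; pixel columns grow to the right and rows downward; lengths in mm; the calibration is good to about 2 mm. A picture is of the moment at which its call begins: read the wrist's pose just before it. camera_params takes no time and is no camera call.
- ctrl.finish_job(): hands the job in, once; it reports no verdict.
Trained networks look in the newest picture that a camera, given by its name, has taken for a name from the list of things; names that differ only in an ending like _2 or _b are one class to them, and where a whole thing is asked for, a point or a joint stands for the part that bears it (a point fixed in the world has none). Each returns a list of dicts, best first, with "score" (0 to 1); they miss things now and then, are a little off and sometimes report something else, mostly with a low value. They report only what shows in the picture. A call takes as long as a camera call. They do not tell look-alikes from the thing itself.
- ctrl.boxes_of(camera, query): "centre" ([x, y, z] in mm, in the coordinates of the camera as it stood for that picture, good to about 4 mm: the middle of the surface that is visible of it).
- ctrl.regions_of(camera, query): "mask" (480x640 bool, what is visible of it).
- ctrl.pinpoint(camera, query): "centre" ([x, y, z] in mm, in the coordinates of the camera as it stood for that picture, good to about 4 mm: a listed point, or the origin of a listed thing).
The state is a dict: "time_s": time; "joints": joint angles; "dq": joint speeds; "tau": joint torques, N m; "eef_pos": TCP position; "ee_rot": TCP orientation; "force": force on the tool from outside, world axes, zero at the start; "wrist_torque": the same for the moment, N m; "grip_width": opening from 0.0 (shut) to 1.0 (fully open).
Only numpy, scipy, OpenCV 4.12 (cv2) and the standard library are available. Lean on these libraries where they do the work, as an engineer would, in place of code of your own. Each camera call takes 0.05 s, during which the arm holds its last target.

## Task

Pack the grey kit tray for the next class: gently lay the white tile from the drying rack, wells up, in the tray's wide recess and the green slide box, label up, in the narrow one. Only then set the teal cover gently on its ledges over both, fully down, and swing the latch shut across the cover's edge. Leave the black tile, the orange box, the glassware and the mortar where they are.

Things in the scene. Friction and masses are not known exactly. Their poses are not given: they have to be found in the camera images.
- white_tile_center (a point): Centre of the white glazed spotting tile to pack: slab 84 (x) x 56 (y) x 12 (z) mm, 130 g, a 4 x 3 grid of round wells on its +z face. Starts on one of the rack's two supports (may be either), face up on a 35 degree slope, +x end uphill; a half turn about z makes no difference. Its long edges overhang the 36 mm wide support by 10 mm each side, so fingers can pass.
- black_tile_center (a point): Centre of a black tile of the same size on the rack's other support. Bystander: leave it alone.
- rack: Wooden drying rack, fixed; base 110 (x) x 190 (y) mm; origin under its centre. Two sloping supports, 36 mm wide, at y = +53 and -53 mm, rise towards +x at 35 degrees, so the tiles face up and towards -x (turned to the robot); a tile's centre lies 71 mm above the bench, 3 mm in front of the origin. A lip at the foot of each slope rises 10 mm above the support.
- green_box_center (a point): Centre of the green slide box to be packed: closed plastic box 84 (x) x 28 (y) x 18 (z) mm, 50 g, dark seam round it, paper label on top. It starts flat on the bench. A half turn makes no difference.
- orange_box_center (a point): Centre of an orange box of the same size, flat on the bench; the two boxes' places may be swapped. Bystander: leave it alone.
- cover_grip (a point): Point in the grip ridge of the teal cover, at its centre, 20 mm above the underside. The cover is a flat plate 116 (x) x 128 (y) x 5 mm with a central ridge on top, 70 (x) long, 18 (y) thick, 28 mm high above the plate; 160 g. Starts flat on the bench; a half turn makes no difference.
- cover_center (a point): Centre of the cover's plate, 2.5 mm above its underside and 17.5 mm below cover_grip, same axes.
- tray: Grey kit tray, fixed, 140 (x) x 184 (y) mm, floor 5 mm; origin under its centre. Recesses, long side along x, 90 x 62 mm (tile) and 90 x 34 mm (box), have rubber pads 9 mm and corner fences 17 mm above the bench, open for fingers at mid-side (60 mm); 24 mm free floor beside, 30 mm between tile and box. Ledges (30 mm up) at both x ends carry the cover; rims to 38 mm leave it 3.5 mm play.
- tile_seat (a point): Where the white tile's centre lies when seated: tray x 0, y -30, 15 mm above the bench; axes of the tray.
- box_seat (a point): Where the green box's centre lies when seated: tray x 0, y +42, 18 mm above the bench; axes of the tray.
- cover_seat (a point): Where the cover plate's centre (cover_center) lies when seated: tray x 0, y 0, 32.5 mm above the bench; axes of the tray.
- latch (a joint): Angle (rad) of the steel latch bar on the tray's +y side: 0 = shut (stop), bar points to the tray's -y, across the cover's edge; it opens counter-clockwise seen from above. Starts at 1.4 to 1.9 (stop at 2.2); light friction (0.03 N m) keeps it where it is left. The bar is 14 mm wide, 39 to 45 mm above the bench.
- latch_pivot (a point): Vertical pivot axis of the latch, tray x 0, y +100 mm, 42 mm above the bench; axes of the tray.
- latch_knob (a point): Middle of the upright red knob on the latch, a pin 12 mm in diameter and 24 mm tall (45 to 69 mm above the bench), 44 mm from the pivot. At latch angle q it lies at 44 mm x (sin q, -cos q) from the pivot in the tray's x, y.
- beaker: Glass beaker, 68 mm diameter, 90 mm tall; origin under its centre. Bystander.
- flask: Conical glass flask, 80 mm diameter, 110 mm tall; origin under its centre. Bystander.
- reagent: Amber bottle, 60 mm diameter, 120 mm tall; origin under its centre. Bystander.
- mortar: White ceramic mortar, a bowl 84 mm across, 45 mm tall, between robot and cover; origin under its centre. Bystander.
Mind the look-alikes: they are no part of the job. What is meant by the part that bears cover_grip is not purple, and is the larger of those in its own colour.

How it is judged (in metres and radians):
On the way, in this order (a step that is already met when the one before it is completed fails the run):
1. the white tile and the green box lie flat in their recesses, released, in either order, before the cover goes on (horizontal distance between white_tile_center and tile_seat below 0.007 m and z of white_tile_center in the frame of tile_seat between -0.004 and 0.004 m and angle between the x axis of white_tile_center and the x axis of tile_seat, either way round below 0.12 rad and angle between each of white_tile_center, green_box_center's own z axis and vertical below 0.08 rad and horizontal distance between green_box_center and box_seat below 0.007 m and z of green_box_center in the frame of box_seat between -0.004 and 0.004 m and angle between the x axis of green_box_center and the x axis of box_seat, either way round below 0.12 rad and linear speed of each of white_tile, green_box below 0.02 m/s and contact force between the fingers and white_tile below 0.3 N and contact force between the fingers and green_box below 0.3 N and distance between cover_center and cover_seat above 0.08 m), for 0.1 s.
2. the cover lies level on its ledges over both, released, the latch still open (horizontal distance between cover_center and cover_seat below 0.008 m and z of cover_center in the frame of cover_seat between -0.004 and 0.004 m and angle between the x axis of cover_center and the x axis of cover_seat, either way round below 0.12 rad and angle between each of cover_center, white_tile_center, green_box_center's own z axis and vertical below 0.08 rad and horizontal distance between white_tile_center and tile_seat below 0.007 m and z of white_tile_center in the frame of tile_seat between -0.004 and 0.004 m and angle between the x axis of white_tile_center and the x axis of tile_seat, either way round below 0.12 rad and horizontal distance between green_box_center and box_seat below 0.007 m and z of green_box_center in the frame of box_seat between -0.004 and 0.004 m and angle between the x axis of green_box_center and the x axis of box_seat, either way round below 0.12 rad and contact force between the fingers and cover below 0.3 N and value of joint latch above 0.6 rad), for 0.1 s.
3. the latch is shut (value of joint latch below 0.15 rad), for 0.1 s.
At the end, for the whole second after the job is handed in: White tile (wells up) and green box (label up) flat in their recesses (7 mm, height 4 mm, turn 0.12 rad, tilt 0.08 rad), the cover level on its ledges over them (8 mm, height 4 mm, turn 0.12, tilt 0.08 rad), latch shut below 0.15 rad, all at rest and released (horizontal distance between white_tile_center and tile_seat below 0.007 m and z of white_tile_center in the frame of tile_seat between -0.004 and 0.004 m and angle between the x axis of white_tile_center and the x axis of tile_seat, either way round below 0.12 rad and angle between each of white_tile_center, green_box_center, cover_center's own z axis and vertical below 0.08 rad and horizontal distance between green_box_center and box_seat below 0.007 m and z of green_box_center in the frame of box_seat between -0.004 and 0.004 m and angle between the x axis of green_box_center and the x axis of box_seat, either way round below 0.12 rad and horizontal distance between cover_center and cover_seat below 0.008 m and z of cover_center in the frame of cover_seat between -0.004 and 0.004 m and angle between the x axis of cover_center and the x axis of cover_seat, either way round below 0.12 rad and value of joint latch below 0.15 rad and linear speed of each of white_tile, green_box, cover below 0.02 m/s); the robot touches nothing.
It fails at once if the black tile is moved more than 20 mm (distance of black_tile_center from where it was at the start of the episode above 0.02 m).
It fails at once if the orange box is moved more than 30 mm (distance of orange_box_center from where it was at the start of the episode above 0.03 m).
It fails at once if the beaker, flask, amber bottle or mortar is moved more than 30 mm (distance of any of beaker, flask, reagent, mortar from where it was at the start of the episode above 0.03 m).
It fails at once if the white tile, green box or cover is dropped or slammed into its seat (over 0.45 m/s within 25 mm of it) ((distance between white_tile_center and tile_seat below 0.025 m and linear speed of white_tile above 0.45 m/s) or (distance between green_box_center and box_seat below 0.025 m and linear speed of green_box above 0.45 m/s) or (distance between cover_center and cover_seat below 0.025 m and linear speed of cover above 0.45 m/s)).
It also fails if it takes over 72 s, if anything falls off the work surface, if the arm or the gripper's body presses on something with over 40 N, if the wrist force passes 120 N, or if a joint passes its speed limit or range.

## Working session

There is one attempt and no reset: what is moved stays moved. The work goes in short steps, Python scripts to look and compute and a tool call to move; the robot and the scene stay as the last step left them, time stands still between calls to the robot, and variables do not carry over. Pictures are saved under pics/ and viewed, and the job is handed in when it is done.

Besides the shell and the picture viewer there is one more tool, called as name([rows], argument=value, ...), one row to a line, values as JSON. drive_tool: Moves the arm, as the interface text tells. Its arguments: {"type":"object","properties":{"gripper":{"type":"array","items":{"type":"number"}},"offset":{"type":"array","items":{"type":"array","items":{"type":"number"}}},"turn":{"type":"array","items":{"type":"number"}},"force":{"type":"number"}},"required":["gripper","offset","turn"]}

```bash
mkdir -p pics; ls; cat > h.py <<'E'
import numpy as np,cv2
from rig import ctrl
from scipy.spatial.transform import Rotation as R
def rot(q): return R.from_quat([q[1],q[2],q[3],q[0]]).as_matrix()
def snap(name,f):
    s=ctrl.sense(); im,d=ctrl.capture(name); cv2.imwrite('pics/'+f+'.png',im[:,:,::-1]); np.savez('pics/'+f,im=im,d=d,pos=s['eef_pos'],q=s['ee_rot']); return s,im,d
def K(name):
    p=ctrl.camera_params(name); f=240/np.tan(np.radians(p['fovy']/2))
    return np.array([[f,0,p['cx']],[0,f,p['cy']],[0,0,1]]),np.array(p['distortion'])
def T(name,s=None):
    p=ctrl.camera_params(name)
    if 'view' in p: return np.linalg.inv(np.array(p['view']))
    M=np.eye(4); M[:3,:3]=rot(s['ee_rot']); M[:3,3]=s['eef_pos']; return M@np.array(p['tool_from_camera'])
def toworld(name,pts,s=None):
    t=T(name,s); return np.atleast_2d(pts)@t[:3,:3].T+t[:3,3]
def px2w(name,uv,d,s=None):
    k,D=K(name); u=cv2.undistortPoints(np.float64(uv).reshape(-1,1,2),k,D).reshape(-1,2)
    d=np.asarray(d).reshape(-1)
    return toworld(name,np.c_[u*d[:,None],d],s)
def cloud(name,d,s=None):
    v,u=np.mgrid[0:480,0:640]; P=px2w(name,np.c_[u.ravel(),v.ravel()],d.ravel(),s).reshape(480,640,3); P[d<=0]=np.nan; return P
def onplane(name,uv,z,s=None):
    k,D=K(name); u=cv2.undistortPoints(np.float64(uv).reshape(-1,1,2),k,D).reshape(-1,2)
    t=T(name,s); r=np.c_[u,np.ones(len(u))]@t[:3,:3].T; o=t[:3,3]; return o+r*((z-o[2])/r[:,2])[:,None]
E
python3 - <<'E'
from h import *
s=ctrl.sense(); print(s)
for n in ['scene','top','wrist']:
    s,im,d=snap(n,n+'0'); print(n,ctrl.camera_params(n))
E
```

```text
pics
{'time_s': 0.0, 'joints': array([-1.42836726e+00,  3.13451933e-01,  1.49845647e+00,  2.67579695e-05,
        1.33099286e+00, -2.23377501e-01]), 'dq': array([ 0.00145893, -0.00014011, -0.00077875, -0.0005598 , -0.00067705,
       -0.00029207]), 'tau': array([ 1.07481985e-03, -4.12261283e+01, -2.59740454e+01, -1.42599461e-04,
        4.13469766e-03,  6.03134310e-06]), 'eef_pos': array([ 187.76190392, -489.99640663,  230.72678825]), 'ee_rot': array([ 0.58294743, -0.58225473,  0.40102595, -0.40041217]), 'force': array([0.04865907, 1.28251802, 0.17517458]), 'wrist_torque': array([ 0.02731255,  0.05548873, -0.03511395]), 'grip_width': 1.0001208801826735}
scene {'fovy': 57.866158160036086, 'cx': 315.80955777877494, 'cy': 236.4945725196943, 'distortion': array([-0.01361999,  0.        ,  0.        ,  0.        ,  0.        ]), 'view': array([[ 5.23241314e-01,  8.52094306e-01, -1.24024727e-02,
        -2.67319075e+02],
       [ 7.25743615e-01, -4.53187690e-01, -5.17607112e-01,
        -3.66513236e+02],
       [-4.46670721e-01,  2.61832410e-01, -8.55528525e-01,
         1.36968845e+03],
 
[... 443 characters left out ...]
[ 6.67248772e-02,  7.63898008e-03, -9.97742169e-01,
         1.18857680e+03],
       [ 0.00000000e+00,  0.00000000e+00,  0.00000000e+00,
         1.00000000e+00]])}
wrist {'fovy': 61.882012914242324, 'cx': 320.1378272146343, 'cy': 235.45606628929025, 'distortion': array([-0.07017589,  0.        ,  0.        ,  0.        ,  0.        ]), 'tool_from_camera': array([[ 9.99999420e-01,  6.34490913e-04,  8.70143165e-04,
         2.10519610e-01],
       [-6.76064573e-04, -2.59062241e-01,  9.65860393e-01,
        -1.42747713e+02],
       [ 8.38250881e-04, -9.65860421e-01, -2.59061662e-01,
         6.40240603e+01],
       [ 0.00000000e+00,  0.00000000e+00,  0.00000000e+00,
         1.00000000e+00]])}
```

View pics/top0.png

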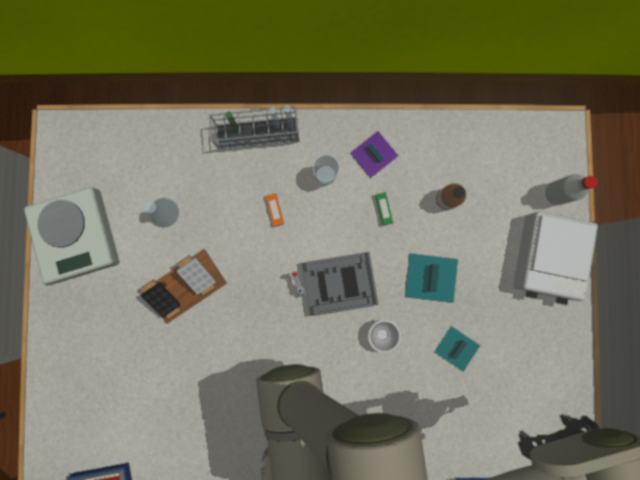

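View pics/scene0.png

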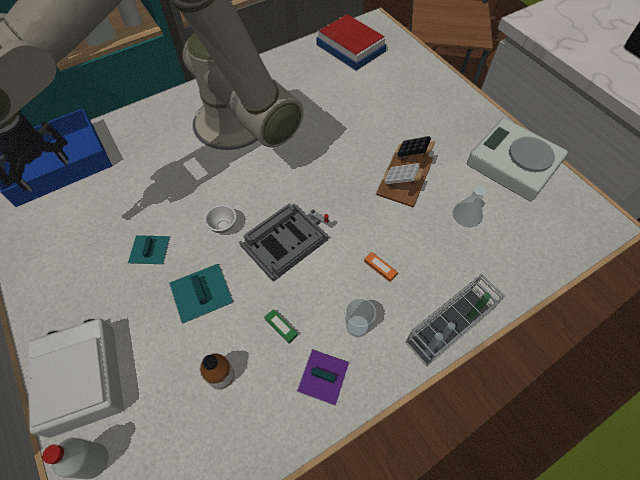

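View pics/wrist0.png

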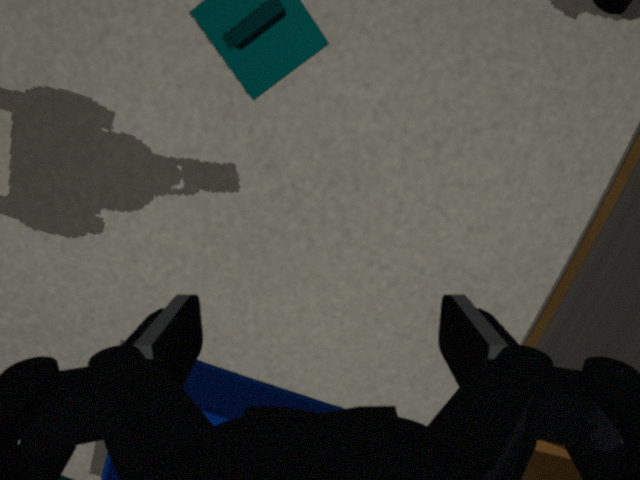

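```bash
python3 - <<'E'
from h import *
s=ctrl.sense(); print(rot(s['ee_rot']).round(3))
for q in ['white_tile_center','black_tile_center','green_box_center','orange_box_center','cover_grip','cover_center','tray','rack','tile_seat','box_seat','cover_seat','latch_pivot','latch_knob','mortar','beaker','flask','reagent']:
  for c in ['top','scene']:
    try:
      for r in ctrl.pinpoint(c,q): print(q,c,round(r['score'],2),toworld(c,r['centre'])[0].round(1))
    except Exception as e: print(q,c,e)
print(ctrl.sense()['time_s'])
E
```

```text
[[ 0.358 -0.     0.934]
 [-0.934  0.001  0.358]
 [-0.001 -1.     0.   ]]
white_tile_center top 0.87 [500.7 282.3  72.6]
white_tile_center scene 0.97 [500.6 279.   70.9]
white_tile_center scene 0.29 [761.  -47.1   1.9]
black_tile_center top 0.92 [440.7 362.6  68.5]
black_tile_center scene 0.84 [440.  366.4  71.8]
green_box_center top 0.66 [ 675.8 -197.5    8.7]
green_box_center top 0.5 [764.3 -39.4  -1.5]
green_box_center top 0.38 [ 480.4 -108.9   14.8]
green_box_center scene 0.75 [ 674.3 -196.2    5.8]
orange_box_center top 0.71 [671.1  87.5  12.9]
orange_box_center scene 0.81 [671.7  89.8   9.6]
cover_grip top 0.76 [ 824.1 -173.9   10.1]
cover_grip top 0.65 [ 496.7 -320.9   20.3]
cover_grip top 0.63 [ 309.3 -387.3   13.5]
cover_grip top 0.36 [502.3  35.1  55.5]
cover_grip scene 0.9 [ 820.  -172.8   15.9]
cover_grip scene 0.77 [ 494.3 -321.6   20. ]
cover_grip scene 0.7 [480.2 -85.1  30.4]
cover_grip scene 0.64 [ 309.5 -384.5   12.8]
cover_grip scene 0.64 [470.6 -35.9  18.5]
cover_center top 0.73 [ 495.5 -319.5    4.7]
cover_center top 0.62 [ 312.7 -388.8    2. ]
cover_center scene 0
[... 462 characters left out ...]
tch_pivot top 0.7 [456.5  18.6  37.4]
latch_pivot scene 0.8 [457.7  25.8  43.2]
latch_pivot scene 0.23 [ 493.9 -319.8    0.5]
latch_knob top 0.43 [501.3  37.4  55. ]
latch_knob scene 0.7 [ 4.803e+02 -7.570e+01  1.000e-01]
latch_knob scene 0.58 [501.1  35.5  58.2]
mortar top 0.9 [ 348.1 -188.6    2.4]
mortar scene 0.75 [ 350.7 -191.7    2.3]
mortar scene 0.62 [ 670.2 -194.2    2.5]
beaker top 0.89 [765.5 -40.8  -4. ]
beaker scene 0.73 [761.3 -47.1   2.9]
beaker scene 0.4 [438.8 370.1  69.9]
flask top 0.9 [657.6 382.7   1.4]
flask scene 0.56 [663.7 388.3   1.4]
flask scene 0.49 [670.2  89.7   8.9]
reagent top 0.61 [ 704.1 -360.8    4. ]
reagent scene 0.7 [ 6.989e+02 -3.668e+02  5.000e-01]
1.85
```

```bash
python3 - <<'E'
from h import *
def fit(name,f,q,pick,zlo,zhi):
    z=np.load('pics/'+f+'.npz'); P=cloud(name,z['d'])
    best=None
    for r in ctrl.regions_of(name,q):
        m=r['mask']; p=P[m]; p=p[np.isfinite(p[:,0])]
        c=np.median(p,0)
        if np.linalg.norm(c[:2]-pick)<60:
            p=p[(p[:,2]>zlo)&(p[:,2]<zhi)]
            rc=cv2.minAreaRect(p[:,:2].astype(np.float32)); print(q,name,round(r['score'],2),m.sum(),c.round(1),'rect',np.round(rc[0],1),np.round(rc[1],1),round(rc[2],1)); return
for n in ['top','scene']:
    f=n+'0'
    fit(n,f,'green_box_center',(675,-197),8,30)
    fit(n,f,'cover_grip',(496,-320),-5,15)
    fit(n,f,'cover_grip',(496,-320),22,50)
    fit(n,f,'tray',(478,-78),20,50)
    fit(n,f,'white_tile_center',(500,280),20,150)
    fit(n,f,'rack',(470,323),-10,30)
E
```

```text
green_box_center top 0.78 370 [ 676.5 -196.6   17.8] rect [ 675.5 -196.9] [84.8 29.4] 12.9
cover_grip top 0.63 2237 [ 495.2 -317.4    5.3] rect [ 494.6 -323.6] [134.1 118.7] 83.1
cover_grip top 0.63 2237 [ 495.2 -317.4    5.3] rect [ 494.  -322.3] [19.5 69.9] 83.5
tray top 0.97 4072 [476.6 -74.6   9.5] rect [476.4 -67.8] [140.  204.4] 9.5
white_tile_center top 0.92 687 [498.6 278.2  78.6] rect [498.  278.7] [73.1 55.8] 34.0
rack top 0.59 1866 [472.  318.   10.8] rect [471.7 329.3] [123.8 198.4] 34.9
green_box_center scene 0.65 477 [ 678.4 -198.7   17.7] rect [ 675.3 -198.1] [84.4 27.7] 14.0
cover_grip scene 0.65 2250 [ 498.6 -322.3    5.1] rect [ 492.6 -321.1] [125.8 121. ] 83.5
cover_grip scene 0.65 2250 [ 498.6 -322.3    5.1] rect [ 494.6 -322.6] [18.2 72. ] 83.5
tray scene 0.7 3942 [475.4 -77.5  12.1] rect [476.7 -67.6] [141.7 207.3] 9.6
white_tile_center scene 0.8 492 [501.  274.   78.9] rect [497.7 277. ] [73.9 59.1] 35.0
rack scene 0.65 1421 [494.5 299.4  10.7] rect [461.7 337.2] [110.4 230.7] 33.6
```

```bash
cat > plan.py <<'E'
import sys,json
from h import *
def psi_now(s):
    r=rot(s['ee_rot']); return np.degrees(np.arctan2(r[1,0],r[0,0]))
def plan(tx,ty,tz,psi,n=None,s=None):
    s=s or ctrl.sense(); p=np.array(s['eef_pos']); a=psi_now(s)
    d=np.array([tx,ty,tz])-p; da=(psi-a+180)%360-180
    n=n or int(max(np.ceil(np.linalg.norm(d)/38),np.ceil(abs(da)/6.8),1))
    # translate first in current frame axes evenly combined with turn: rows (offset, turn)
    rows=[];cur=a
    t=round(-da/n,2)
    for i in range(n):
        c=np.radians(cur); x=np.array([np.cos(c),np.sin(c),0]); y=np.array([0,0,-1]); z=np.cross(x,y)
        st=d/n/1000
        rows.append([round(float(st@x),4),round(float(st@y),4),round(float(st@z),4)]); cur-=t
    print('from',p.round(1),round(a,1),'n',n,'turn',t,'totalturn',round(-da,2))
    print('offset',json.dumps(rows)); 
if __name__=='__main__':
    v=[float(x) for x in sys.argv[1:5]]; plan(*v,n=int(sys.argv[5]) if len(sys.argv)>5 else None)
E
python3 plan.py 675 -197 150 -76.5 16
```

```text
from [ 187.8 -490.3  231.3] -69.0 n 16 turn 0.47 totalturn 7.46
offset [[-0.0062, 0.0051, 0.035], [-0.0065, 0.0051, 0.0349], [-0.0068, 0.0051, 0.0349], [-0.0071, 0.0051, 0.0348], [-0.0074, 0.0051, 0.0348], [-0.0077, 0.0051, 0.0347], [-0.0079, 0.0051, 0.0346], [-0.0082, 0.0051, 0.0346], [-0.0085, 0.0051, 0.0345], [-0.0088, 0.0051, 0.0344], [-0.0091, 0.0051, 0.0344], [-0.0094, 0.0051, 0.0343], [-0.0096, 0.0051, 0.0342], [-0.0099, 0.0051, 0.0341], [-0.0102, 0.0051, 0.034], [-0.0105, 0.0051, 0.034]]
```

drive_tool([
  [-0.006, 0.005, 0.035],
  [-0.0065, 0.005, 0.035],
  [-0.007, 0.005, 0.035],
  [-0.007, 0.005, 0.035],
  [-0.0075, 0.005, 0.035],
  [-0.0075, 0.005, 0.035],
  [-0.008, 0.005, 0.0345],
  [-0.008, 0.005, 0.0345],
  [-0.0085, 0.005, 0.0345],
  [-0.009, 0.005, 0.0345],
  [-0.009, 0.005, 0.0345],
  [-0.0095, 0.005, 0.034],
  [-0.0095, 0.005, 0.034],
  [-0.01, 0.005, 0.034],
  [-0.01, 0.005, 0.034],
  [-0.0105, 0.005, 0.034],
  [0, 0, 0],
], gripper=[0, 0, 0, 0, 0, 0, 0, 0, 0, 0, 0, 0, 0, 0, 0, 0, 0], turn=[0.47, 0.47, 0.47, 0.47, 0.47, 0.47, 0.47, 0.47, 0.47, 0.47, 0.47, 0.47, 0.47, 0.47, 0.47, 0.47, 0], force=30)

```text
time_s: 3.87
eef_pos: [678.4, -192.7, 148.6]
ee_rot: [0.556, -0.556, 0.438, -0.436]
force: [-0.1, 1.1, -0.9]
grip_width: 1.003
```

```bash
python3 - <<'E'
from h import *
from plan import psi_now
s,im,d=snap('wrist','w1'); print(s['eef_pos'],psi_now(s),s['time_s'])
P=cloud('wrist',d,s)
for r in ctrl.regions_of('wrist','green_box_center'):
    p=P[r['mask']]; p=p[np.isfinite(p[:,0])]; c=np.median(p,0); pp=p[abs(p[:,2]-c[2])<4]
    print(r['score'],r['mask'].sum(),c.round(1),cv2.minAreaRect(pp[:,:2].astype(np.float32)))
E
```

```text
[ 678.3786581  -192.66181657  148.5579507 ] -76.31515203753271 3.8667
0.56 4569 [ 677.6 -197.    18.3] ((674.0761108398438, -197.91424560546875), (84.27725982666016, 27.658533096313477), 13.09793758392334)
0.37 13817 [758.3 -26.3  57. ] ((757.8015747070312, -46.063812255859375), (47.67362976074219, 61.22312545776367), 10.392526626586914)
```

View pics/w1.png

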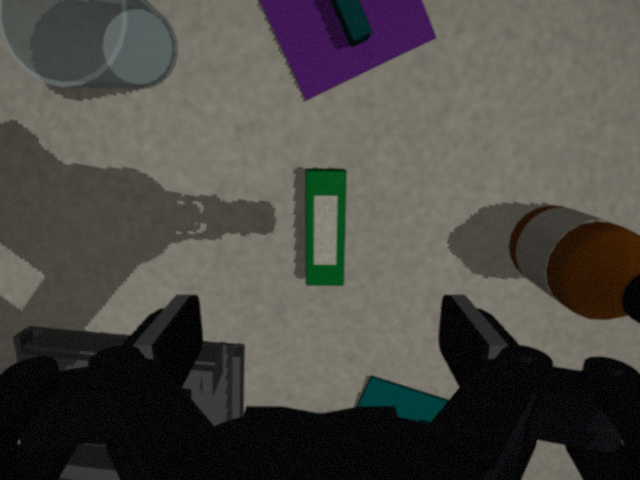

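```bash
python3 plan.py 674.3 -197.7 4 -76.8 5
```

```text
from [ 675.6 -196.2  150.1] -76.5 n 5 turn 0.07 totalturn 0.34
offset [[0.0002, 0.0292, -0.0003], [0.0002, 0.0292, -0.0003], [0.0002, 0.0292, -0.0003], [0.0002, 0.0292, -0.0003], [0.0002, 0.0292, -0.0003]]
```

drive_tool([
  [0, 0.029, 0],
  [0, 0.029, 0],
  [0, 0.029, 0],
  [0, 0.029, 0],
  [0.001, 0.029, -0.001],
  [0, 0, 0],
  [0, 0, 0],
  [0, 0, 0],
  [0, 0, 0],
  [0, 0, 0],
  [0, 0, 0],
  [0, 0, 0],
], gripper=[0, 0, 0, 0, 0, 0, 0.9, 0.9, 0.9, 0.9, 0.9, 0.9], turn=[0.34, 0, 0, 0, 0, 0, 0, 0, 0, 0, 0, 0], force=30)

```text
time_s: 4.97
eef_pos: [675.2, -198.7, 8.1]
ee_rot: [0.554, -0.554, 0.439, -0.441]
force: [-1.1, 0.1, 7.1]
grip_width: 0.314
```

```bash
python3 - <<'E'
from h import *
from plan import psi_now
s,im,d=snap('wrist','w2'); print(s)
E
```

```text
{'time_s': 4.9667, 'joints': array([-4.52121013e-01,  9.21684016e-01,  1.08511555e+00, -1.18150971e-04,
        1.13223975e+00,  8.90008028e-01]), 'dq': array([ 1.47466195e-03, -5.25475999e-05, -2.03842292e-03, -2.27048911e-03,
        1.41813700e-03,  4.62099699e-04]), 'tau': array([ 9.59445932e-02, -5.93069673e+01, -2.21738273e+01,  7.79524050e-02,
       -2.88540730e-01, -5.46639130e-03]), 'eef_pos': array([ 675.18286328, -198.65809399,    8.0832593 ]), 'ee_rot': array([ 0.55394755, -0.55362928,  0.43878954, -0.44056836]), 'force': array([-1.12974904,  0.05411574,  7.07839918]), 'wrist_torque': array([ 0.01213205,  0.15447094, -0.02413077]), 'grip_width': 0.31416240048133337}
```

View pics/w2.png

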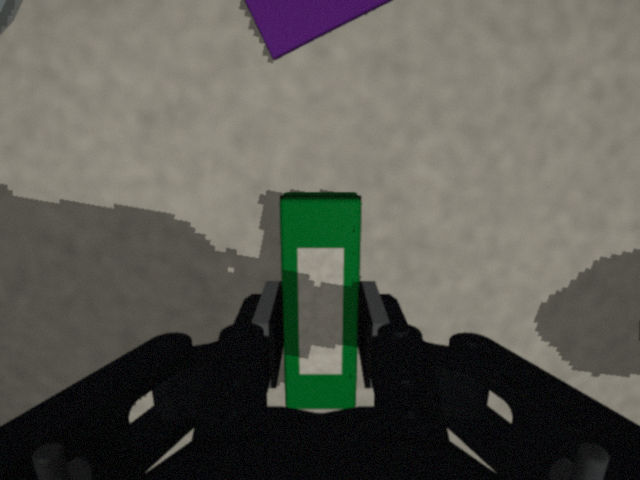

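```bash
python3 - <<'E'
from h import *
from plan import *
s=ctrl.sense(); s['eef_pos']=s['eef_pos']*1.0; p=np.array([675.2,-198.7,100])
s['eef_pos']=p
plan(478,-78,160,-80.5,9,s)
E
```

```text
from [ 675.2 -198.7  100. ] -76.9 n 9 turn 0.4 totalturn 3.6
offset [[-0.018, -0.0067, -0.0183], [-0.0179, -0.0067, -0.0184], [-0.0178, -0.0067, -0.0185], [-0.0176, -0.0067, -0.0187], [-0.0175, -0.0067, -0.0188], [-0.0174, -0.0067, -0.0189], [-0.0172, -0.0067, -0.019], [-0.0171, -0.0067, -0.0192], [-0.017, -0.0067, -0.0193]]
```

drive_tool([
  [0, -0.01, 0],
  [0, -0.025, 0],
  [0, -0.03, 0],
  [0, -0.03, 0],
  [-0.018, -0.007, -0.018],
  [-0.018, -0.007, -0.0185],
  [-0.018, -0.007, -0.0185],
  [-0.0175, -0.007, -0.0185],
  [-0.0175, -0.007, -0.019],
  [-0.0175, -0.007, -0.019],
  [-0.017, -0.007, -0.019],
  [-0.017, -0.007, -0.019],
  [-0.017, -0.006, -0.0195],
  [0, 0, 0],
  [0, 0, 0],
], gripper=[0.9, 0.9, 0.9, 0.9, 0.9, 0.9, 0.9, 0.9, 0.9, 0.9, 0.9, 0.9, 0.9, 0.9, 0.9], turn=[0, 0, 0, 0, 0.4, 0.4, 0.4, 0.4, 0.4, 0.4, 0.4, 0.4, 0.4, 0, 0])

```text
time_s: 6.27
eef_pos: [477.4, -77.4, 164.6]
ee_rot: [0.54, -0.54, 0.456, -0.457]
force: [0.4, -1.1, -0.4]
grip_width: 0.321
```

```bash
python3 - <<'E'
from h import *
from plan import psi_now
s,im,d=snap('wrist','w3'); print(s['eef_pos'],psi_now(s),s['time_s'],s['force'],s['grip_width'])
P=cloud('wrist',d,s)
for q in ['tray','tile_seat','box_seat','cover_seat','latch_pivot','latch_knob']:
    for r in ctrl.pinpoint('wrist',q)[:2]: print(q,round(r['score'],2),toworld('wrist',r['centre'],s)[0].round(1))
m=(P[...,2]>34)&(P[...,2]<41)
print(m.sum())
v=(np.clip(np.nan_to_num(P[...,2]),0,80)*3).astype(np.uint8); cv2.imwrite('pics/w3h.png',v)
E
```

```text
[477.35800249 -77.38487028 164.61663982] -80.46621975121741 6.2667 [ 0.4164095  -1.08711472 -0.39515001] 0.3211112366572503
tile_seat 0.89 [ 479.8 -109.3   16.2]
box_seat 0.61 [468.2 -42.8  17.8]
box_seat 0.16 [ 489.2 -322.8   20. ]
latch_pivot 0.69 [462.9  17.6  42.9]
latch_knob 0.93 [498.9  35.8  57.7]
3903
```

View pics/w3.png

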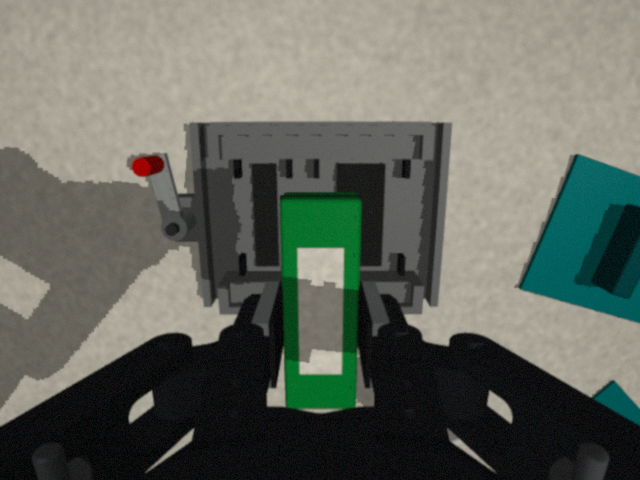

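View pics/w3h.png

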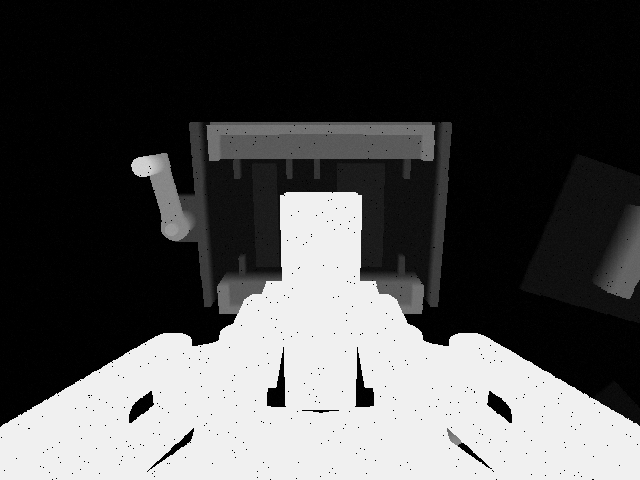

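```bash
cat > tr.py <<'E'
from h import *
def trayfr(P,o,yaw):
    c,s_=np.cos(yaw),np.sin(yaw); x=P[...,0]-o[0]; y=P[...,1]-o[1]
    return x*c+y*s_, -x*s_+y*c
E
python3 - <<'E'
from tr import *
z=np.load('pics/w3.npz'); s={'eef_pos':z['pos'],'ee_rot':z['q']}; P=cloud('wrist',z['d'],s); im=z['im']
o=(477.5,-78.5); yaw=np.radians(9.55)
X,Y=trayfr(P,o,yaw); Z=P[...,2]
# far rim outer edge: in columns
for y0 in range(-80,81,20):
    m=(abs(Y-y0)<3)&(Z>20)&(Z<45)&(X>30); xs=X[m]; print('y',y0,'xmax',np.percentile(xs,98).round(1),'xmin',np.percentile(xs,2).round(1), Z[m].max().round(1))
for x0 in range(-40,71,20):
    m=(abs(X-x0)<3)&(Z>12)&(Z<45)&(abs(Y)<96)&(abs(Y)>80); 
    ys=Y[m]
    if m.sum()>3: print('x',x0,'y',[a.round(1) for a in (ys.min(),ys[ys<0].max(),ys[ys>0].min(),ys.max())],np.median(Z[m]).round(1))
# dark pads
dark=(im.sum(2)<110)&(Z>6)&(Z<13)
for nm,ylo,yhi in (('tile',-70,0),('box',20,65)):
    m=dark&(Y>ylo)&(Y<yhi)&(abs(X)<60); print(nm,m.sum(),np.percentile(X[m],[1,99]).round(1),np.percentile(Y[m],[1,99]).round(1),np.median(Z[m]).round(1))
# fences
m=(Z>13.5)&(Z<19)&(abs(X)<55)&(abs(Y)<75); print(m.sum())
n,l,st,ce=cv2.connectedComponentsWithStats(m.astype(np.uint8))
for i in range(1,n):
    if st[i,4]>15:
        q=l==i; print(st[i],'X',np.percentile(X[q],[2,98]).round(1),'Y',np.percentile(Y[q],[2,98]).round(1),Z[q].mean().round(1))
m=(Z>100)&(im[...,1]>im[...,0].astype(int)+30); r=rot(z['q']); t=(P[m]-z['pos'])@r
print('box in tool: x',np.percentile(t[:,0],[1,99]).round(1),'z',np.percentile(t[:,2],[1,99]).round(1),'y',np.percentile(t[:,1],[5,50,95]).round(1))
m=(Z>150)&(im.min(2)>80); t=(P[m]-z['pos'])@r;print('label',np.percentile(t[:,0],[1,99]).round(1),'z',np.percentile(t[:,2],[1,99]).round(1))
E
```

```text
Traceback (most recent call last):
IndexError: index -1 is out of bounds for axis 0 with size 0
```

```bash
cat > meas.py <<'E'
import sys
from tr import *
f=sys.argv[1]
z=np.load('pics/'+f+'.npz'); s={'eef_pos':z['pos'],'ee_rot':z['q']}; P=cloud('wrist',z['d'],s); im=z['im'].astype(int)
o=(477.5,-78.5); yaw=np.radians(9.55)
X,Y=trayfr(P,o,yaw); Z=P[...,2]
def pc(a,q): return np.percentile(a,q).round(1) if len(a)>3 else None
for y0 in range(-60,61,20):
    m=(abs(Y-y0)<3)&(Z>20)&(Z<45)&(X>30); print('y',y0,'x',pc(X[m],[2,98]),pc(Z[m],[50]))
for x0 in range(-40,61,20):
    for sg in (1,-1):
        m=(abs(X-x0)<3)&(Z>12)&(Z<45)&(Y*sg<96)&(Y*sg>80); print('x',x0,'y',pc(Y[m],[2,98]),pc(Z[m],[50]))
dark=(im.sum(2)<110)&(Z>6)&(Z<13)
for nm,ylo,yhi in (('tile',-70,0),('box',20,65)):
    m=dark&(Y>ylo)&(Y<yhi)&(abs(X)<60); print(nm,m.sum(),pc(X[m],[1,99]),pc(Y[m],[1,99]),pc(Z[m],50))
m=(Z>13.5)&(Z<19)&(abs(X)<55)&(abs(Y)<75)
n,l,st,ce=cv2.connectedComponentsWithStats(m.astype(np.uint8))
for i in range(1,n):
    if st[i,4]>15:
        q=l==i; print(st[i],'X',pc(X[q],[2,98]),'Y',pc(Y[q],[2,98]),Z[q].mean().round(1))
r=rot(z['q'])
m=(Z>100)&(im[...,1]>im[...,0]+30); t=(P[m]-z['pos'])@r
print('box in tool: x',pc(t[:,0],[1,99]),'z',pc(t[:,2],[1,99]),'y',pc(t[:,1],[5,50,95]))
E
python3 meas.py w3
```

```text
y -60 x [45.1 69. ] [30.5]
y -40 x [45.  68.9] [30.5]
y -20 x [44.9 68.8] [30.3]
y 0 x [44.9 68.7] [30.6]
y 20 x [44.9 68.8] [30.4]
y 40 x [44.9 68.8] [30.5]
y 60 x [45. 69.] [30.5]
x -40 y [86.  92.1] [19.6]
x -40 y [-91.8 -85.6] [19.8]
x -20 y [86.  92.2] [20.]
x -20 y [-91.8 -85.7] [19.9]
x 0 y [86.2 95. ] [24.1]
x 0 y [-92.1 -85.7] [20.]
x 20 y [86.1 91.5] [19.7]
x 20 y [-91.9 -85.7] [19.8]
x 40 y [85.5 91.9] [19.7]
x 40 y [-91.3 -85.9] [19.9]
x 60 y [85.7 92.1] [19.8]
x 60 y [-91.5 -85.4] [19.9]
tile 2847 [-38.7  39.1] [-60.8 -13. ] 9.1
box 2327 [-38.9  38.5] [33.7 59.2] 9.1
[233 159   8  20 129] X [29.7 43.4] Y [59. 63.] 16.8
[286 159   6  20 116] X [29.7 43.3] Y [21.1 24.9] 17.1
[314 159   6  20 120] X [29.6 43.3] Y [1.1 4.7] 17.1
[403 159   8  20 130] X [29.9 43.4] Y [-64.7 -60.5] 16.9
[224 256  58  22 260] X [-46.1 -30.6] Y [31.9 73. ] 16.5
[360 256  58  21 259] X [-46.  -30.7] Y [-73.3 -32. ] 16.4
box in tool: x [-12.8  14.4] z [-41.2  41.3] y [-11.  -10.   -8.8]
```

```bash
python3 - <<'E'
from h import *
from plan import *
s=ctrl.sense();print(s['eef_pos'],s['force'])
plan(470.4,-36.2,60,-80.45,4,s)
E
```

```text
[477.69520257 -77.90695346 162.98023719] [ 0.18283975  0.31696265 -1.45852796]
from [477.7 -77.9 163. ] -80.5 n 4 turn -0.02 totalturn -0.06
offset [[-0.0106, 0.0257, -0.0001], [-0.0106, 0.0257, -0.0001], [-0.0106, 0.0257, -0.0001], [-0.0106, 0.0257, -0.0001]]
```

drive_tool([
  [-0.0105, 0.025, 0],
  [-0.0105, 0.025, 0],
  [-0.0105, 0.025, 0],
  [-0.0105, 0.025, 0],
  [0, 0.01, 0],
  [0, 0.005, 0],
  [0, 0, 0],
  [0, 0, 0],
], gripper=[0.9, 0.9, 0.9, 0.9, 0.9, 0.9, 0.9, 0.9], turn=[0, 0, 0, 0, 0, 0, 0, 0])

```text
time_s: 7.28
eef_pos: [471.4, -37.0, 49.2]
ee_rot: [0.54, -0.539, 0.456, -0.458]
force: [0.3, -0.2, -0.2]
grip_width: 0.317
```

```bash
python3 - <<'E'
from h import *
from plan import *
s=ctrl.sense();print(s['eef_pos'],s['force'])
plan(470.4,-36.2,17.5,-80.45,3,s)
E
```

```text
[471.36187428 -36.99963924  49.20704458] [ 0.32454417 -0.16641789 -0.16395112]
from [471.4 -37.   49.2] -80.5 n 3 turn -0.03 totalturn -0.08
offset [[-0.0003, 0.0106, -0.0003], [-0.0003, 0.0106, -0.0003], [-0.0003, 0.0106, -0.0003]]
```

drive_tool([
  [-0.001, 0.008, -0.001],
  [0, 0.008, 0],
  [0, 0.008, 0],
  [0, 0.008, 0],
  [0, 0, 0],
  [0, 0, 0],
], gripper=[0.9, 0.9, 0.9, 0.9, 0.9, 0.9], turn=[0, 0, 0, 0, 0, 0])

```text
time_s: 7.78
eef_pos: [469.3, -35.4, 15.7]
ee_rot: [-0.54, 0.54, -0.457, 0.457]
force: [0.1, 0.9, -0.2]
grip_width: 0.318
```

drive_tool([
  [0, 0.002, 0],
  [0, 0, 0],
], gripper=[0.9, 0.9], turn=[0, 0])

```text
time_s: 7.95
eef_pos: [469.4, -35.4, 15.1]
ee_rot: [-0.54, 0.54, -0.457, 0.457]
force: [-6.6, 1.4, 16.4]
grip_width: 0.319
```

```bash
python3 - <<'E'
from h import *
s,im,d=snap('wrist','w4'); print(s['eef_pos'],s['force'])
s=ctrl.sense();print(s['eef_pos'],s['force'],s['tau'])
E
python3 meas.py w4 | tail -8
```

```text
[469.41452485 -35.3892619   15.05510841] [-6.55470351  1.37279718 16.37976932]
[469.39062482 -35.37221168  15.04152151] [-6.09460974  1.17192868 14.53944197] [ -0.53239966 -34.39983845 -16.18024707   0.12728741  -1.31847672
   0.06770055]
[591 191  23  34 554] X [30.1 42.3] Y [-64.8 -60. ] 16.5
[283 194  76   3 161] X [39.9 40.3] Y [30.6 55.8] 16.2
[561 360  19  27 336] X [-39.9 -29.9] Y [-65.1 -60.1] 16.4
[267 364  18  42 321] X [-46.1 -30.6] Y [58.7 65.3] 16.9
[356 386  18  19 242] X [-46.2 -39.2] Y [21.3 28.2] 16.9
[580 389  16  10  64] X [-46.1 -44.6] Y [-74.5 -70. ] 16.2
[488 393  15  10  83] X [-46.2 -44.3] Y [-32.6 -27.2] 16.7
box in tool: x None z None y None
```

View pics/w4.png

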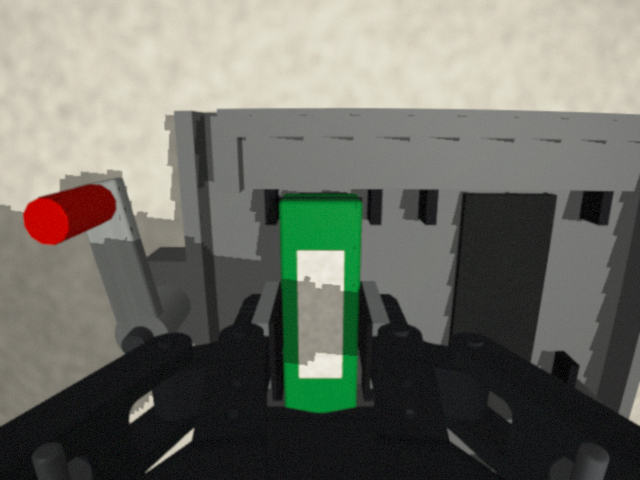

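drive_tool([
  [0, -0.001, 0],
  [0, 0, 0],
  [0, 0, 0],
  [0, -0.01, 0],
  [0, -0.03, 0],
  [0, -0.04, 0],
  [0, -0.04, 0],
  [0, -0.03, 0],
], gripper=[0.5, 0.5, 0.5, 0.5, 0.5, 0.5, 0.5, 0.5], turn=[0, 0, 0, 0, 0, 0, 0, 0])

```text
time_s: 8.67
eef_pos: [469.6, -35.4, 169.0]
ee_rot: [0.54, -0.539, 0.456, -0.458]
force: [1.4, 0.5, 0.1]
grip_width: 0.492
```

```bash
python3 - <<'E'
from tr import *
from plan import psi_now
s,im,d=snap('wrist','w5'); print(s['eef_pos'],s['force'],psi_now(s),s['grip_width'])
P=cloud('wrist',d,s); X,Y=trayfr(P,(477.5,-78.4),np.radians(9.55)); i=im.astype(int)
m=(i[...,1]>i[...,0]+30)&(abs(X)<60)&(P[...,2]>22); q=np.c_[X[m],Y[m]].astype(np.float32); print(cv2.minAreaRect(q),np.percentile(P[m][:,2],[5,50,95]))
E
```

```text
[469.63357031 -35.4498592  168.95330997] [1.35705988 0.47519759 0.05813125] -80.49758187665422 0.4915122183462697
((-2.858470916748047, 18.951210021972656), (75.91130065917969, 85.7721939086914), 89.11203002929688) [25.78547067 27.08119417 28.26627971]
```

View pics/w5.png

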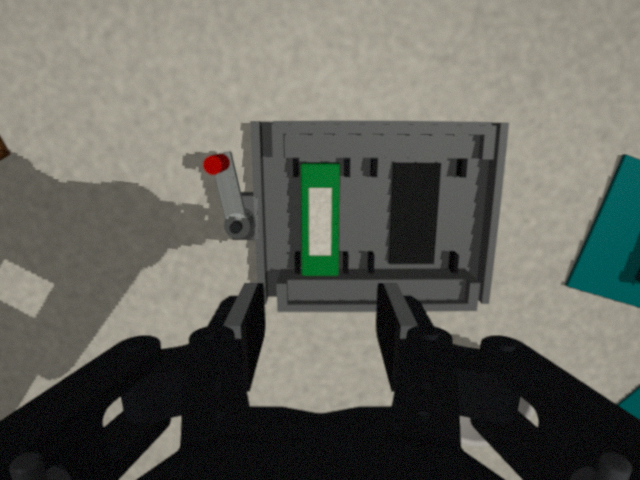

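```bash
python3 - <<'E'
from h import *
from plan import *
s=ctrl.sense();print(s['eef_pos'])
plan(495,275,200,-55.3,9,s)
E
```

```text
[471.84132808 -36.05649157 173.68863184]
from [471.8 -36.1 173.7] -80.5 n 9 turn -2.8 totalturn -25.18
offset [[-0.0337, -0.0029, 0.0083], [-0.0332, -0.0029, 0.0099], [-0.0327, -0.0029, 0.0115], [-0.0321, -0.0029, 0.0131], [-0.0314, -0.0029, 0.0146], [-0.0307, -0.0029, 0.0162], [-0.0298, -0.0029, 0.0176], [-0.0289, -0.0029, 0.0191], [-0.028, -0.0029, 0.0205]]
```

drive_tool([
  [-0.0335, -0.003, 0.0085],
  [-0.033, -0.003, 0.01],
  [-0.0325, -0.003, 0.0115],
  [-0.032, -0.003, 0.013],
  [-0.0315, -0.003, 0.0145],
  [-0.0305, -0.003, 0.016],
  [-0.03, -0.003, 0.0175],
  [-0.029, -0.003, 0.019],
  [-0.028, -0.003, 0.0205],
  [0, 0, 0],
  [0, 0, 0],
], gripper=[0, 0, 0, 0, 0, 0, 0, 0, 0, 0, 0], turn=[-2.8, -2.8, -2.8, -2.8, -2.8, -2.8, -2.8, -2.8, -2.8, 0, 0])

```text
time_s: 9.63
eef_pos: [492.1, 276.1, 192.2]
ee_rot: [-0.627, 0.627, -0.327, 0.327]
force: [0.4, -0.1, 0.5]
grip_width: 1.003
```

```bash
python3 - <<'E'
from tr import *
from plan import psi_now
s,im,d=snap('wrist','w6'); print(s['eef_pos'],s['force'],psi_now(s),s['grip_width'],s['time_s'])
P=cloud('wrist',d,s)
for q in ['white_tile_center','rack','black_tile_center']:
    for r in ctrl.pinpoint('wrist',q)[:2]: print(q,round(r['score'],2),toworld('wrist',r['centre'],s)[0].round(1))
for r in ctrl.regions_of('wrist','white_tile_center')[:2]:
    m=r['mask']; p=P[m]; p=p[np.isfinite(p[:,0])]; c=np.median(p,0)
    # plane fit robust
    A=p-c
    for _ in range(4):
        u,sv,vt=np.linalg.svd(A-A.mean(0),full_matrices=False); n=vt[2]; dd=(A-A.mean(0))@n; A=A[abs(dd)<2.5*max(dd.std(),.5)]
    n=n*np.sign(n[2]); o=A.mean(0)+c
    yaw=np.arctan2(-n[1],-n[0]); print(r['score'],m.sum(),'n',n.round(3),'tilt',np.degrees(np.arccos(n[2])).round(1),'yaw',np.degrees(yaw).round(1))
    ex=np.array([np.cos(yaw)*n[2],np.sin(yaw)*n[2],np.hypot(n[0],n[1])]); ey=np.cross(n,ex)
    a=(A+c-o)@ex; b=(A+c-o)@ey; rc=cv2.minAreaRect(np.c_[a,b].astype(np.float32)); print(rc)
    ce=o+ex*rc[0][0]+ey*rc[0][1]-n*6; print('centre',ce.round(1), np.percentile(a,[1,99]),np.percentile(b,[1,99]))
    cv2.imwrite('pics/m6.png',m.astype(np.uint8)*255)
E
```

```text
[492.13586175 276.12051625 192.21641619] [ 0.44120449 -0.09756114  0.50919279] -55.168504591898376 1.0026068178075354 9.6333
white_tile_center 0.74 [501.3  39.9  58.7]
white_tile_center 0.58 [494.  278.4  72. ]
rack 0.97 [ 4.686e+02  3.234e+02 -2.000e-01]
black_tile_center 0.89 [434.7 366.6  75.7]
0.64 8158 n [-0.471 -0.322  0.822] tilt 34.8 yaw 34.4
((-6.094245910644531, -0.06339645385742188), (85.7027816772461, 55.729549407958984), 0.06149224564433098)
centre [496.5 277.6  71.4] [-45.86507755  35.48611627] [-27.04491636  26.9951122 ]
```

View pics/w6.png

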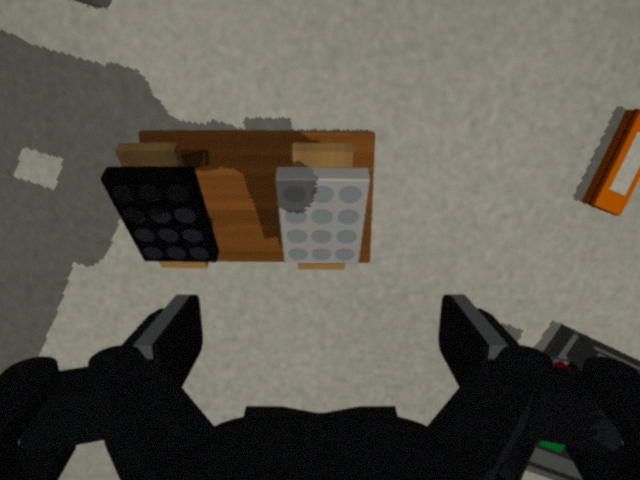

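```bash
python3 - <<'E'
from h import *
for f in ['w1','w3','w5','w6']:
    z=np.load('pics/'+f+'.npz'); s={'eef_pos':z['pos'],'ee_rot':z['q']}; P=cloud('wrist',z['d'],s); t=(P-z['pos'])@rot(z['q'])
    m=np.isfinite(t[...,0])&(t[...,1]<40)&(abs(t[...,2])<30)&(abs(t[...,0])>10)&(abs(t[...,0])<62)
    q=t[m]
    for sg in (1,-1):
        k=q[q[:,0]*sg>0]; k=k[np.argsort(-k[:,1])]; print(f,'max y pts',np.percentile(k[:,1],[90,97,99,100]).round(1)); kk=k[k[:,1]>np.percentile(k[:,1],97)]; print('  x',np.percentile(kk[:,0],[0,50,100]).round(1),'z',np.percentile(kk[:,2],[0,50,100]).round(1))
E
```

```text
w1 max y pts [-38.5 -23.8 -18.3 -12.5]
  x [42.  42.8 56.1] z [-12.8   2.6  10.5]
w1 max y pts [-38.3 -23.5 -18.  -12.6]
  x [-56.3 -42.8 -42.1] z [-12.6   2.7  10.4]
w3 max y pts [-37.2 -10.1  -9.4  -3.6]
  x [10.  12.5 26.4] z [-29.8   5.9  30. ]
w3 max y pts [-37.3 -10.2  -9.4  -3.7]
  x [-26.2 -12.4 -10. ] z [-29.8   6.9  30. ]
w5 max y pts [-45.3 -20.9 -11.1  -1.5]
  x [20.9 21.7 35.1] z [-13.1   5.5  10.3]
w5 max y pts [-45.5 -20.8 -11.1  -1.2]
  x [-35.4 -21.7 -21. ] z [-12.8   5.4  10.1]
w6 max y pts [-38.4 -23.9 -18.4 -12.2]
  x [42.1 42.8 55.7] z [-12.6   2.5  10.3]
w6 max y pts [-38.4 -23.4 -17.9 -12.5]
  x [-56.  -42.8 -42.1] z [-12.5   2.7  10.2]
```

```bash
python3 - <<'E'
from h import *
from plan import *
s=ctrl.sense();print(s['eef_pos'])
plan(496.4,277.8,60.5,-55.5,5,s)
E
```

```text
[492.7171978  273.93346275 192.3812068 ]
from [492.7 273.9 192.4] -55.4 n 5 turn 0.02 totalturn 0.1
offset [[-0.0002, 0.0264, 0.001], [-0.0002, 0.0264, 0.001], [-0.0002, 0.0264, 0.001], [-0.0002, 0.0264, 0.001], [-0.0002, 0.0264, 0.001]]
```

drive_tool([
  [0, 0.024, 0.002],
  [0, 0.024, 0.002],
  [0, 0.024, 0.001],
  [0, 0.02, 0],
  [0, 0.005, 0],
  [0, 0, 0],
  [0, 0, 0],
], gripper=[0, 0, 0, 0, 0, 0, 0], turn=[0, 0, 0, 0, 0, 0, 0])

```text
time_s: 10.47
eef_pos: [497.3, 277.6, 96.4]
ee_rot: [0.627, -0.626, 0.328, -0.329]
force: [0.3, 0.5, 0.4]
grip_width: 0.997
```

```bash
python3 - <<'E'
from h import *
from plan import *
s,im,d=snap('wrist','w7')
P=cloud('wrist',d,s); t=(P-s['eef_pos'])@rot(s['ee_rot'])
for r in ctrl.regions_of('wrist','white_tile_center')[:1]:
    q=t[r['mask']]; q=q[np.isfinite(q[:,0])]; q=q[np.linalg.norm(q-np.median(q,0),axis=1)<60]
    print(r['score'],np.percentile(q,[1,50,99],axis=0).round(1))
s=ctrl.sense();print(s['eef_pos'],s['force'])
plan(496.4,277.8,60.5,-55.5,3,s)
E
```

```text
0.92 [[-27.7  -3.3 -33.8]
 [ -0.9   8.3  13. ]
 [ 26.   40.6  36.1]]
[497.46288286 277.89214993  96.87682367] [-0.80606238  0.15503187  0.1783961 ]
from [497.5 277.9  96.9] -55.3 n 3 turn 0.06 totalturn 0.18
offset [[-0.0002, 0.0121, -0.0003], [-0.0002, 0.0121, -0.0003], [-0.0002, 0.0121, -0.0003]]
```

View pics/w7.png

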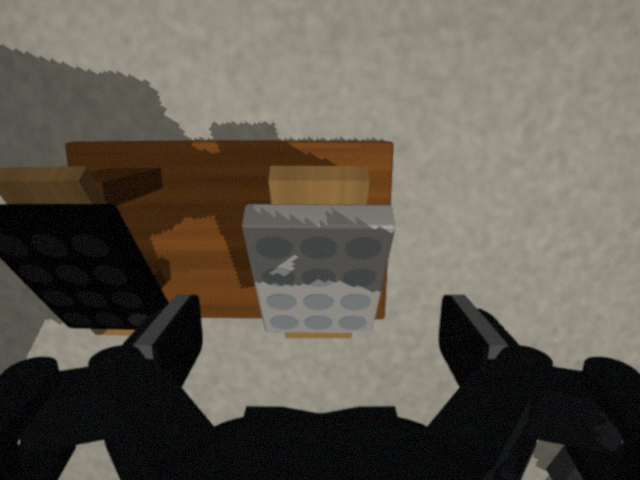

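drive_tool([
  [0, 0.015, -0.001],
  [0, 0.015, 0],
  [0, 0.0065, 0],
  [0, 0, 0],
  [0, 0, 0],
  [0, 0, 0],
  [0, 0, 0],
  [0, 0, 0],
  [0, 0, 0],
  [0, 0, 0],
], gripper=[0, 0, 0, 0, 0.9, 0.9, 0.9, 0.9, 0.9, 0.9], turn=[0, 0, 0, 0, 0, 0, 0, 0, 0, 0], force=30)

```text
time_s: 11.4
eef_pos: [496.4, 277.5, 60.0]
ee_rot: [0.627, -0.626, 0.328, -0.329]
force: [-0.8, -0.2, 6.5]
grip_width: 0.646
```

Gripped at 55 mm opening, as expected. Lift.

drive_tool([
  [0, -0.01, 0],
  [0, -0.025, 0],
  [0, -0.03, 0],
  [0, -0.03, 0],
  [0, -0.005, 0],
  [0, 0, 0],
], gripper=[0.9, 0.9, 0.9, 0.9, 0.9, 0.9], turn=[0, 0, 0, 0, 0, 0])

```text
time_s: 11.9
eef_pos: [496.6, 277.6, 161.2]
ee_rot: [0.627, -0.625, 0.327, -0.329]
force: [0.7, -0.1, -2.3]
grip_width: 0.643
```

```bash
cat > tile.py <<'E'
import sys
from tr import *
def tile(f):
    z=np.load('pics/'+f+'.npz'); s={'eef_pos':z['pos'],'ee_rot':z['q']}; P=cloud('wrist',z['d'],s); t=(P-z['pos'])@rot(z['q'])
    im=z['im'].astype(int)
    r=[r for r in ctrl.regions_of('wrist','white_tile_center')]
    for q in r[:1]:
        m=q['mask']&np.isfinite(t[...,0])&(abs(t[...,0])<29)&(abs(t[...,2])<60)&(t[...,1]>-60)&(t[...,1]<40)
        a=t[m]; c=np.median(a,0); A=a
        for _ in range(6):
            u,sv,vt=np.linalg.svd(A-A.mean(0),full_matrices=False); n=vt[2]; n=-n*np.sign(n[1]); dd=(A-A.mean(0))@n; A=A[abs(dd)<2.5*max(dd.std(),.4)]
        # n points up (tool -y)
        ex=np.array([0,0,1.])-n*n[2]; ex/=np.linalg.norm(ex); ey=np.cross(n,ex); o=A.mean(0)
        k=(A-o)@ex; b=(A-o)@ey
        print(q['score'],m.sum(),'n',n.round(3),'tilt',np.degrees(np.arctan2(-n[2],-n[1])).round(1),'len',np.percentile(k,[.5,99.5]).round(1),'wid',np.percentile(b,[1,99]).round(1))
        lo,hi=np.percentile(k,[.5,99.5]); 
        print('centre in tool from hi end',(o+ex*(hi-42)-n*6).round(1),'from lo',(o+ex*(lo+42)-n*6).round(1))
if __name__=='__main__':
    s,im,d=snap('wrist',sys.argv[1]); print(s['eef_pos'],s['force'],s['grip_width'],s['time_s']); tile(sys.argv[1])
E
python3 tile.py w8
```

```text
[496.60711933 277.56470906 161.20227893] [ 0.65050538 -0.06732962 -2.26036848] 0.6433278192222073 11.9
0.81 25059 n [-0.003 -0.822 -0.569] tilt 34.7 len [-51.2  31.1] wid [-26.9  26.9]
centre in tool from hi end [  0.  -11.2   0.1] from lo [  0.  -12.2   1.5]
```

View pics/w8.png

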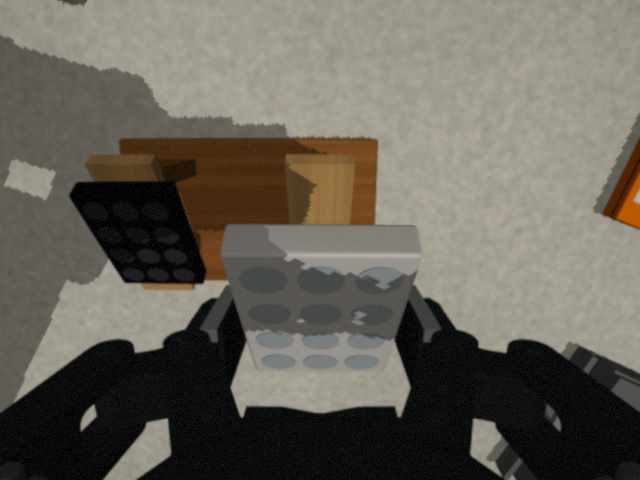

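```bash
python3 - <<'E'
from h import *
from plan import *
s=ctrl.sense();print(s['eef_pos'])
plan(481.7,-108.1,120,-80.45,11,s)
E
```

```text
[495.30104069 277.09524481 157.92736146]
from [495.3 277.1 157.9] -55.3 n 11 turn 2.29 totalturn 25.15
offset [[0.0281, 0.0034, -0.021], [0.0289, 0.0034, -0.0198], [0.0297, 0.0034, -0.0186], [0.0304, 0.0034, -0.0174], [0.0311, 0.0034, -0.0162], [0.0317, 0.0034, -0.015], [0.0323, 0.0034, -0.0137], [0.0328, 0.0034, -0.0124], [0.0332, 0.0034, -0.0111], [0.0337, 0.0034, -0.0097], [0.034, 0.0034, -0.0084]]
```

drive_tool([
  [0.028, 0.003, -0.021],
  [0.029, 0.003, -0.02],
  [0.0295, 0.003, -0.0185],
  [0.0305, 0.003, -0.0175],
  [0.031, 0.003, -0.016],
  [0.0315, 0.003, -0.015],
  [0.0325, 0.004, -0.0135],
  [0.033, 0.004, -0.0125],
  [0.033, 0.004, -0.011],
  [0.0335, 0.004, -0.0095],
  [0.034, 0.003, -0.0085],
  [0, 0, 0],
  [0, 0, 0],
], gripper=[0.9, 0.9, 0.9, 0.9, 0.9, 0.9, 0.9, 0.9, 0.9, 0.9, 0.9, 0.9, 0.9], turn=[2.29, 2.29, 2.29, 2.29, 2.29, 2.29, 2.29, 2.29, 2.29, 2.29, 2.29, 0, 0])

```text
time_s: 13.08
eef_pos: [481.4, -108.6, 120.2]
ee_rot: [-0.539, 0.539, -0.459, 0.456]
force: [-0.4, 0.4, -1.1]
grip_width: 0.648
```

```bash
python3 tile.py w9; python3 meas.py w9; python3 - <<'E'
from plan import *
s=ctrl.sense();print(s['eef_pos'],psi_now(s))
plan(481.7,-108.1,40,-80.45,4,s)
E
```

```text
[ 481.41943497 -108.58719394  120.18980108] [-0.35471309  0.40873193 -1.08581925] 0.6482426269844171 13.0833
0.61 25117 n [-0.003 -0.822 -0.57 ] tilt 34.7 len [-51.2  31.1] wid [-26.9  26.9]
centre in tool from hi end [  0.6 -11.3   0.3] from lo [  0.6 -12.2   1.7]
y -60 x [45.2 68.6] [30.5]
y -40 x [45.2 69.1] [30.4]
y -20 x [45.2 68.8] [30.3]
y 0 x [45.  69.2] [30.4]
y 20 x [45.1 69.3] [30.5]
y 40 x [30.7 68.7] [29.9]
y 60 x [44.8 69. ] [30.3]
x -40 y [85.7 91.7] [19.6]
x -40 y None None
x -20 y [85.8 93.1] [19.6]
x -20 y None None
x 0 y [86.  94.6] [25.4]
x 0 y [-91.8 -91.2] [19.8]
x 20 y [85.5 94.7] [19.7]
x 20 y [-91.6 -85.5] [19.9]
x 40 y [85.7 91.9] [19.6]
x 40 y [-91.7 -85.6] [19.8]
x 60 y [85.4 92. ] [19.7]
x 60 y [-91.9 -85.7] [19.9]
tile 3105 [ 3.2 39.2] [-46.9 -12.4] 9.1
box 104 [ 4.1 42.3] [20.9 59.8] 11.2
[368 161   8  23 154] X [30.1 43.6] Y [-64.5 -60.5] 17.0
[168 163   8  23 125] X [29.5 43.1] Y [59.  63.3] 17.0
[228 162  10  23 176] X [29.8 43.3] Y [21.  25.1] 16.8
[261 162   9  23 163] X [29.8 43.1] Y [1. 5.] 16.9
[213 167  14  60 134] X [ 4.2 40.3] Y [28.9 33. ] 16.3
[180 168  25   1  25] X [39.7 40. ] Y [40.7 55. ] 16.8
[163 274  22  25 153] X [-45.8 -30.6] Y [60.3 74.2] 16.8
box in tool: x [-39.3 -37.5] z [5.2 6.2] y [-13.3 -11.6 -10.3]
[ 481.83976153 -106.82330746  120.86467921] -80.46409403406342
from [ 481.8 -106.8  120.9] -80.5 n 4 turn -0.0 totalturn -0.01
offset [[0.0003, 0.0202, -0.0001], [0.0003, 0.0202, -0.0001], [0.0003, 0.0202, -0.0001], [0.0003, 0.0202, -0.0001]]
```

View pics/w9.png

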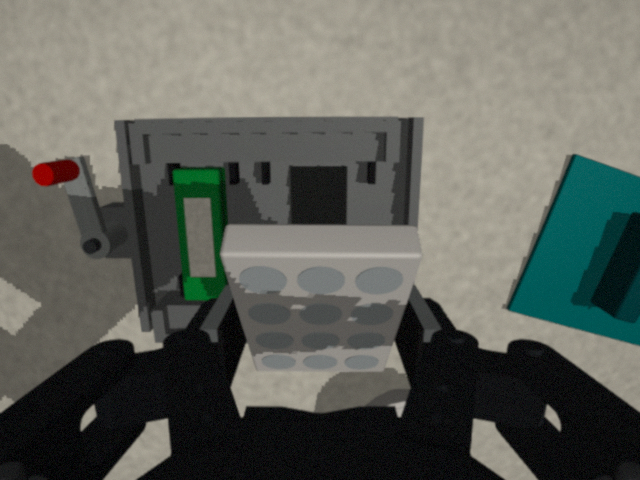

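drive_tool([
  [0.0005, 0.02, 0],
  [0, 0.02, 0],
  [0, 0.02, 0],
  [0, 0.015, 0],
  [0, 0.01, 0],
  [0, 0.005, 0],
  [0, 0, 0],
  [0, 0, 0],
], gripper=[0.9, 0.9, 0.9, 0.9, 0.9, 0.9, 0.9, 0.9], turn=[0, 0, 0, 0, 0, 0, 0, 0], force=20)

```text
time_s: 13.85
eef_pos: [482.8, -107.8, 32.3]
ee_rot: [0.54, -0.54, 0.456, -0.457]
force: [0.6, 1.0, -1.0]
grip_width: 0.645
```

drive_tool([
  [0, 0.003, -0.001],
  [0, 0.003, 0],
  [0, 0.003, 0],
  [0, 0.003, 0],
  [0, 0, 0],
  [0, 0, 0],
], gripper=[0.9, 0.9, 0.9, 0.9, 0.9, 0.9], turn=[0, 0, 0, 0, 0, 0])

```text
time_s: 14.35
eef_pos: [484.2, -108.6, 21.8]
ee_rot: [0.541, -0.538, 0.455, -0.459]
force: [6.7, 4.5, 10.6]
grip_width: 0.643
```

```bash
python3 tile.py w10
```

```text
[ 484.18498189 -108.58993355   21.82086595] [ 6.71430654  4.47844116 10.63507183] 0.6430456198030403 14.35
0.59 28502 n [-0.    -0.885 -0.466] tilt 27.8 len [-49.8  32.3] wid [-26.9  26.9]
centre in tool from hi end [  0.5 -12.3   0.6] from lo [  0.5 -13.2   2.2]
```

drive_tool([
  [0, 0.003, -0.001],
  [0, 0.003, 0],
  [0, 0.003, 0],
  [0, 0.003, 0],
  [0, 0.002, 0],
  [0, 0, 0],
  [0, 0, 0],
], gripper=[0.9, 0.9, 0.9, 0.9, 0.9, 0.9, 0.9], turn=[0, 0, 0, 0, 0, 0, 0])

```text
time_s: 15.03
eef_pos: [484.6, -109.7, 10.6]
ee_rot: [0.541, -0.538, 0.453, -0.461]
force: [-1.2, 6.5, 41.6]
grip_width: 0.647
```

```bash
python3 tile.py w11
```

```text
[ 484.59124949 -109.72184728   10.5607664 ] [-1.17181596  6.51849107 41.63226953] 0.646895119105521 15.0333
0.93 34856 n [ 0.005 -0.969 -0.246] tilt 14.2 len [-47.7  34.8] wid [-27.1  27. ]
centre in tool from hi end [  0.5 -14.8   2. ] from lo [  0.5 -15.2   3.5]
```

View pics/w11.png

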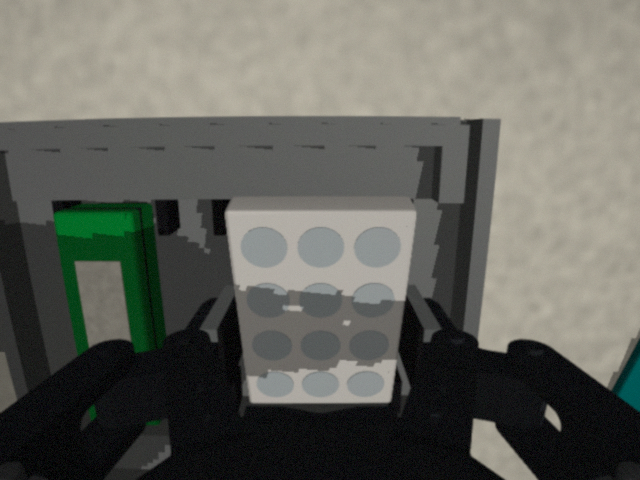

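drive_tool([
  [0, -0.004, -0.001],
  [0, -0.003, -0.001],
  [0, 0, 0],
  [0, 0, 0],
], gripper=[0.9, 0.9, 0.9, 0.9], turn=[0, 0, 0, 0])

```text
time_s: 15.47
eef_pos: [478.3, -108.7, 12.6]
ee_rot: [-0.54, 0.54, -0.457, 0.457]
force: [0.5, -0.1, -1.6]
grip_width: 0.647
```

```bash
python3 tile.py w12; python3 -c "
from plan import *
s=ctrl.sense();print(s['eef_pos'],psi_now(s),s['force'])"
```

```text
[ 478.32347036 -108.7370632    12.61323992] [ 0.4617603  -0.07232558 -1.63522206] 0.647289288127328 15.4667
0.73 34329 n [ 0.005 -0.968 -0.249] tilt 14.4 len [-47.7  34.7] wid [-26.8  26.9]
centre in tool from hi end [  0.5 -14.6   2. ] from lo [  0.5 -15.1   3.7]
[ 478.2588987  -108.66904413   12.36202353] -80.49654819683983 [ 0.2717898   0.01480839 -1.60381853]
```

drive_tool([
  [0, 0.003, 0],
  [0, 0.003, 0],
  [0, 0.003, 0],
  [0, 0, 0],
  [0, 0, 0],
], gripper=[0.9, 0.9, 0.9, 0.9, 0.9], turn=[0, 0, 0, 0, 0])

```text
time_s: 15.98
eef_pos: [480.0, -109.1, 4.4]
ee_rot: [0.54, -0.539, 0.456, -0.458]
force: [4.2, 1.4, 6.0]
grip_width: 0.649
```

```bash
python3 tile.py w13; python3 -c "
from plan import *
s=ctrl.sense();print(s['eef_pos'],psi_now(s),s['force'])"
```

```text
[ 479.96770731 -109.11830368    4.37374062] [4.1754465  1.37869729 5.98579012] 0.649324803635925 15.9833
0.96 35541 n [ 0.002 -0.995 -0.101] tilt 5.8 len [-44.2  35. ] wid [-26.9  26.9]
centre in tool from hi end [  0.6 -14.9   1.6] from lo [  0.6 -15.4   6.4]
[ 479.97414062 -109.11468576    4.39940844] -80.50284722646677 [4.30389922 0.86333666 5.39136806]
```

drive_tool([
  [0, 0.003, 0],
  [0, 0.001, 0],
  [0, 0, 0],
  [0, 0, 0],
], gripper=[0.9, 0.9, 0.9, 0.9], turn=[0, 0, 0, 0])

```text
time_s: 16.42
eef_pos: [480.5, -109.2, 1.1]
ee_rot: [0.54, -0.539, 0.455, -0.459]
force: [3.9, 3.0, 14.6]
grip_width: 0.642
```

```bash
python3 tile.py w14; python3 -c "
from plan import *
s=ctrl.sense();print(s['eef_pos'],psi_now(s),s['force'])"
```

```text
[ 480.52144065 -109.21356772    1.11837474] [ 3.92012727  2.9820512  14.56637101] 0.6423263362585413 16.4167
0.62 35858 n [ 0.003 -1.    -0.021] tilt 1.2 len [-41.8  34.9] wid [-27.1  27. ]
centre in tool from hi end [  0.6 -15.1   1.5] from lo [  0.6 -15.3   8.8]
[ 480.48553557 -109.19618379    1.10708048] -80.51226518217655 [ 4.09936042  3.02267957 13.5121081 ]
```

View pics/w14.png

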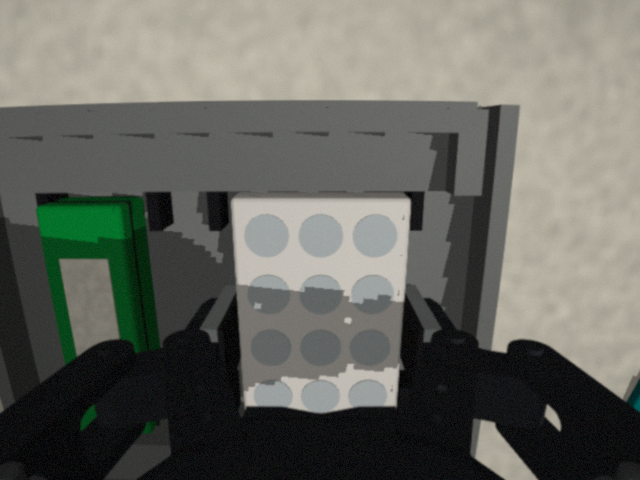

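drive_tool([
  [0, -0.001, 0],
  [0, 0, 0],
  [0, 0, 0],
  [0, 0, 0],
  [0, -0.01, 0],
  [0, -0.03, 0],
  [0, -0.04, 0],
  [0, -0.04, 0],
  [0, -0.03, 0],
  [0, 0, 0],
], gripper=[0.22, 0.22, 0.22, 0.22, 0.22, 0.22, 0.22, 0.22, 0.22, 0.22], turn=[0, 0, 0, 0, 0, 0, 0, 0, 0, 0])

```text
time_s: 17.35
eef_pos: [480.8, -109.8, 157.2]
ee_rot: [0.541, -0.539, 0.453, -0.461]
force: [0.6, -0.6, 0.6]
grip_width: 0.781
```

```bash
cat > chk.py <<'E'
import sys
from tr import *
from plan import psi_now
s,im,d=snap('wrist',sys.argv[1]); print(s['eef_pos'],s['force'],psi_now(s),s['grip_width'],s['time_s'])
P=cloud('wrist',d,s); X,Y=trayfr(P,(477.5,-78.4),np.radians(9.55)); i=im.astype(int); Z=P[...,2]
def rep(n,m):
    m=cv2.morphologyEx(m.astype(np.uint8),cv2.MORPH_OPEN,np.ones((3,3)))>0
    q=np.c_[X[m],Y[m]].astype(np.float32); A=np.c_[q,np.ones(len(q))]; c=np.linalg.lstsq(A,Z[m],rcond=None)[0]
    print(n,m.sum(),'rect',cv2.minAreaRect(q),'Z',np.percentile(Z[m],[5,50,95]).round(1),'slope',c[:2].round(3))
rep('box',(abs(X)<55)&(Y>15)&(Y<75)&(Z>23.5)&(Z<31))
rep('tile',(abs(X)<44.5)&(Y<15)&(Y>-75)&(Z>18.7)&(Z<26))
E
python3 chk.py w15
```

```text
[ 480.80899133 -109.77887882  157.21120513] [ 0.61725408 -0.62306781  0.56122513] -80.48366193725002 0.7812977883524254 17.35
box 6190 rect ((0.002262115478515625, 43.991172790527344), (109.93726348876953, 57.716575622558594), 0.02892187610268593) Z [25.8 27.5 30.5] slope [ 0.007 -0.001]
tile 8936 rect ((-0.2615509033203125, -31.750791549682617), (56.098167419433594, 83.88166809082031), 89.99440002441406) Z [20.  21.3 22.5] slope [-0.001 -0.   ]
```

View pics/w15.png

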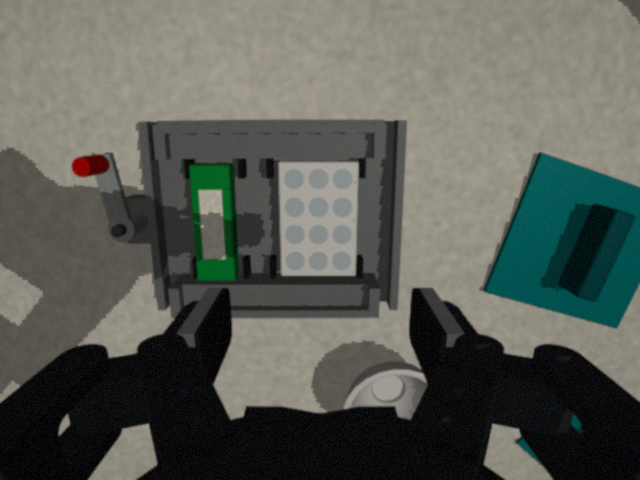

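```bash
python3 - <<'E'
from tr import *
from plan import *
z=np.load('pics/w15.npz'); s={'eef_pos':z['pos'],'ee_rot':z['q']}; P=cloud('wrist',z['d'],s); X,Y=trayfr(P,(477.5,-78.4),np.radians(9.55)); Z=P[...,2]
m=(abs(X)<43.5)&(Y>15)&(Y<75)&(Z>23.5)&(Z<31); m=cv2.morphologyEx(m.astype(np.uint8),cv2.MORPH_OPEN,np.ones((3,3)))>0
print(cv2.minAreaRect(np.c_[X[m],Y[m]].astype(np.float32)),np.percentile(X[m],[1,99]),Z[m].mean())
# cover
im=z['im'].astype(int); m=(im[...,1]>im[...,0]+25)&(im[...,2]>im[...,0]+20)&(P[...,1]<-200)&(P[...,0]>400)&(Z>22)&(Z<45)
print('ridge',m.sum(),cv2.minAreaRect(P[m][:,:2].astype(np.float32)),Z[m].max())
s=ctrl.sense()
plan(494.5,-322.4,150,-96.5,6,s)
E
```

```text
((-1.6056365966796875, 42.82738494873047), (83.77845001220703, 28.391216278076172), 0.016746951267123222) [-42.3374442   39.53834717] 27.15594401674836
ridge 2016 ((493.0884704589844, -322.0893249511719), (19.980226516723633, 70.07654571533203), 83.00806427001953) 35.42261082554006
from [ 479.7 -109.3  154.1] -80.5 n 6 turn 2.67 totalturn 16.01
offset [[0.0354, 0.0007, -0.0034], [0.0356, 0.0007, -0.0018], [0.0356, 0.0007, -0.0001], [0.0356, 0.0007, 0.0015], [0.0355, 0.0007, 0.0032], [0.0353, 0.0007, 0.0048]]
```

drive_tool([
  [0.0355, 0.001, -0.0035],
  [0.0355, 0.001, -0.002],
  [0.0355, 0.001, 0],
  [0.0355, 0.001, 0.0015],
  [0.0355, 0.001, 0.003],
  [0.0355, 0.001, 0.005],
  [0, 0, 0],
  [0, 0, 0],
], gripper=[0.3, 0.3, 0.3, 0.3, 0.3, 0.3, 0.3, 0.3], turn=[2.75, 2.75, 2.75, 2.75, 2.75, 2.75, 0, 0])

```text
time_s: 18.07
eef_pos: [491.5, -323.0, 143.2]
ee_rot: [0.468, -0.468, 0.531, -0.529]
force: [-0.1, 0.3, -1.2]
grip_width: 0.703
```

```bash
python3 - <<'E'
from tr import *
from plan import *
s,im,d=snap('wrist','w16'); print(s['eef_pos'],psi_now(s))
P=cloud('wrist',d,s); Z=P[...,2]; im=im.astype(int)
teal=(im[...,1]>im[...,0]+20)&(im[...,2]>im[...,0]+15)&(np.hypot(P[...,0]-494,P[...,1]+322)<110)
for lo,hi in((2,9),(24,45)):
    m=teal&(Z>lo)&(Z<hi); m=cv2.morphologyEx(m.astype(np.uint8),cv2.MORPH_OPEN,np.ones((3,3)))>0
    print(m.sum(),cv2.minAreaRect(P[m][:,:2].astype(np.float32)),np.median(Z[m]))
for r in ctrl.pinpoint('wrist','cover_grip')[:3]: print(r['score'],toworld('wrist',r['centre'],s)[0])
s=ctrl.sense(); plan(494,-322.3,10,-97,5,s)
E
```

```text
[ 491.47083293 -322.96861887  143.1874904 ] -97.12149358548004
24528 ((492.9305114746094, -322.10101318359375), (127.86380004882812, 115.50950622558594), 83.20262145996094) 5.140117231719785
2845 ((493.1588134765625, -322.28411865234375), (17.753583908081055, 69.61087036132812), 83.33322143554688) 33.00845928376057
0.82 [ 489.4014715  -323.05231332   16.55389902]
from [ 492.  -321.1  144. ] -97.0 n 5 turn 0.01 totalturn 0.05
offset [[0.0002, 0.0268, 0.0004], [0.0002, 0.0268, 0.0004], [0.0002, 0.0268, 0.0004], [0.0002, 0.0268, 0.0004], [0.0002, 0.0268, 0.0004]]
```

View pics/w16.png

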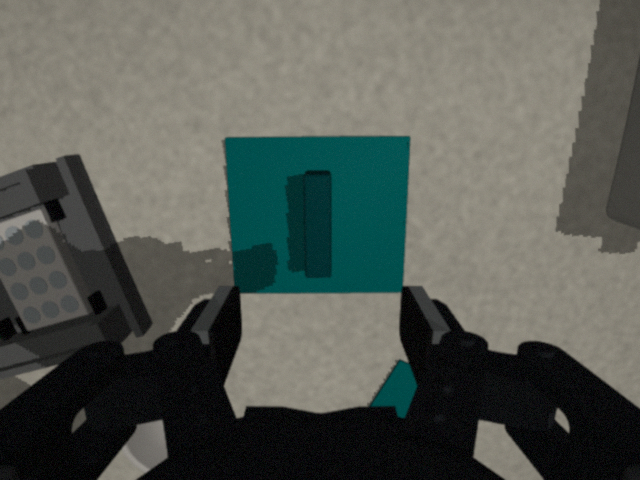

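drive_tool([
  [0.001, 0.028, 0.001],
  [0, 0.028, 0],
  [0, 0.028, 0],
  [0, 0.028, 0],
  [0, 0.012, 0],
  [0, 0.008, 0],
  [0, 0, 0],
  [0, 0, 0],
  [0, 0, 0],
  [0, 0, 0],
  [0, 0, 0],
  [0, 0, 0],
  [0, 0, 0],
  [0, 0, 0],
  [0, 0, 0],
  [0, 0, 0],
], gripper=[0.3, 0.3, 0.3, 0.3, 0.3, 0.3, 0.3, 0.3, 1, 1, 1, 1, 1, 1, 1, 1], turn=[-0.25, 0, 0, 0, 0, 0, 0, 0, 0, 0, 0, 0, 0, 0, 0, 0], force=60)

```text
time_s: 19.5
eef_pos: [493.6, -323.4, 13.8]
ee_rot: [-0.47, 0.47, -0.528, 0.529]
force: [-0.5, 2.2, 6.5]
grip_width: 0.199
```

drive_tool([
  [0, -0.01, 0],
  [0, -0.025, 0],
  [0, -0.03, 0],
  [0, -0.035, 0],
  [0, -0.01, 0],
  [0, 0, 0],
], gripper=[1, 1, 1, 1, 1, 1], turn=[0, 0, 0, 0, 0, 0])

```text
time_s: 20.0
eef_pos: [494.2, -324.1, 126.2]
ee_rot: [-0.47, 0.47, -0.526, 0.531]
force: [0.4, 1.0, -1.6]
grip_width: 0.196
```

```bash
python3 - <<'E'
from tr import *
from plan import *
s,im,d=snap('wrist','w17'); print(s['eef_pos'],psi_now(s),s['grip_width'],s['force'])
P=cloud('wrist',d,s); im=im.astype(int)
t=(P-s['eef_pos'])@rot(s['ee_rot'])
teal=(im[...,1]>im[...,0]+15)&(im[...,2]>im[...,0]+10)&(t[...,1]<40)
m=teal&(t[...,1]>0); m=cv2.morphologyEx(m.astype(np.uint8),cv2.MORPH_OPEN,np.ones((3,3)))>0
q=t[m]; print(m.sum(),np.percentile(q,[.5,50,99.5],axis=0).round(1))
A=np.c_[q[:,0],q[:,2],np.ones(len(q))]; print(np.linalg.lstsq(A,q[:,1],rcond=None)[0].round(3))
s=ctrl.sense(); plan(477.5,-78.4,125,-80.45,8,s)
E
```

```text
[ 494.17839748 -324.07579594  126.19179266] -96.73908177280676 0.19596122899809135 [ 0.37077014  1.02988032 -1.57034871]
49433 [[-62.    7.  -50.7]
 [  0.9   8.8  27.6]
 [ 64.   10.4  56.9]]
[0.000e+00 1.000e-03 8.738e+00]
from [ 493.4 -323.3  123.6] -96.7 n 8 turn -2.04 totalturn -16.29
offset [[-0.0302, -0.0002, -0.0056], [-0.0303, -0.0002, -0.0045], [-0.0305, -0.0002, -0.0034], [-0.0306, -0.0002, -0.0023], [-0.0307, -0.0002, -0.0012], [-0.0307, -0.0002, -0.0001], [-0.0307, -0.0002, 0.001], [-0.0306, -0.0002, 0.0021]]
```

View pics/w17.png

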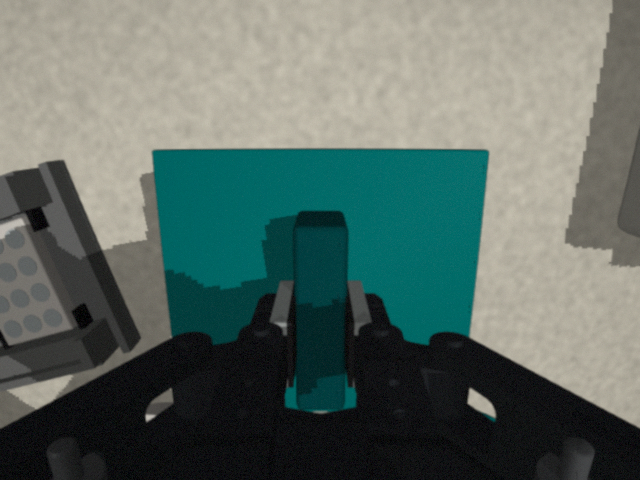

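```bash
python3 - <<'E'
from tr import *
for f in ['w15','w5','w3']:
    z=np.load('pics/'+f+'.npz'); s={'eef_pos':z['pos'],'ee_rot':z['q']}; P=cloud('wrist',z['d'],s); X,Y=trayfr(P,(477.5,-78.4),np.radians(9.55)); Z=P[...,2]
    for nm,m in (('rim+',(Z>35)&(Z<42)&(X>40)&(X<80)&(abs(Y)<60)),('rim-',(Z>35)&(Z<42)&(X<-40)&(X>-80)&(abs(Y)<70)),('led+',(abs(Z-30.3)<1.5)&(X>35)&(X<80)&(abs(Y)<60)),('led-',(abs(Z-30.3)<1.5)&(X<-35)&(X>-80)&(abs(Y)<70)),('rimY+',(Z>35)&(Z<42)&(abs(X)>45)&(abs(X)<70)&(Y>50)&(Y<85)),('rimY-',(Z>35)&(Z<42)&(abs(X)>45)&(abs(X)<70)&(Y<-50)&(Y>-85))):
        if m.sum()>20: print(f,nm,m.sum(),'X',np.percentile(X[m],[1,10,50,90,99]).round(1),'Y',np.percentile(Y[m],[1,50,99]).round(1))
E
```

```text
w15 rim+ 1789 X [61.4 62.  64.5 66.9 67.3] Y [-58.8   1.3  58.5]
w15 rim- 1571 X [-68.1 -67.1 -63.6 -57.5 -45.6] Y [-69.7 -17.4  69.6]
w15 led+ 4936 X [45.1 46.6 54.3 67.7 69.2] Y [-58.8  -0.8  58.6]
w15 led- 3558 X [-62.2 -60.6 -53.  -46.3 -45.1] Y [-67.2 -10.2  66.7]
w15 rimY+ 999 X [-65.3 -58.1  54.5  65.7  67.1] Y [50.6 69.3 74.9]
w15 rimY- 1253 X [-67.4 -64.9  48.9  65.2  67. ] Y [-75.  -68.7 -50.4]
w5 rim+ 1638 X [61.3 61.9 64.4 66.6 67.5] Y [-58.8  -3.6  58.6]
w5 rim- 1498 X [-67.9 -67.  -63.5 -57.2 -45.4] Y [-69.6  18.   69.7]
w5 led+ 4478 X [45.4 47.  54.5 67.9 69.4] Y [-58.9   1.8  59. ]
w5 led- 3258 X [-62.  -60.3 -52.9 -46.3 -45. ] Y [-67.1   9.1  66. ]
w5 rimY+ 1095 X [-67.7 -65.2  46.8  65.1  66.5] Y [50.7 68.4 74.5]
w5 rimY- 1202 X [-67.5 -64.8  48.   65.3  67.3] Y [-75.5 -68.4 -50.5]
w3 rim+ 1737 X [61.3 61.9 64.4 66.9 67.1] Y [-59.   -0.1  58.8]
w3 rim- 422 X [-67.2 -65.9 -61.6 -48.  -45.3] Y [-69.8  60.1  69.9]
w3 led+ 4652 X [45.1 46.5 53.9 67.7 69.1] Y [-58.8  -0.1  58.8]
w3 led- 1120 X [-61.9 -59.  -51.4 -46.  -45.1] Y [-67.7  41.6  67.4]
w3 rimY+ 1073 X [-66.8 -63.   52.4  65.8  67.2] Y [50.8 68.8 74.6]
w3 rimY- 1097 X [-67.  -62.8  51.9  65.9  67.3] Y [-75.4 -69.4 -50.9]
```

drive_tool([
  [-0.02, 0, -0.004],
  [-0.03, 0, -0.005],
  [-0.0305, 0, -0.0035],
  [-0.0305, 0, -0.0025],
  [-0.0305, 0, -0.001],
  [-0.031, 0, 0],
  [-0.031, 0, 0.001],
  [-0.0305, 0, 0.002],
  [-0.0105, 0, 0.001],
  [0, 0, 0],
  [0, 0, 0],
], gripper=[1, 1, 1, 1, 1, 1, 1, 1, 1, 1, 1], turn=[-2.04, -2.04, -2.04, -2.04, -2.04, -2.04, -2.04, -2.04, 0, 0, 0])

```text
time_s: 20.97
eef_pos: [476.1, -77.9, 121.8]
ee_rot: [-0.54, 0.54, -0.457, 0.456]
force: [0.8, -0.3, -0.8]
grip_width: 0.197
```

```bash
python3 - <<'E'
from tr import *
from plan import *
s,im,d=snap('wrist','w18'); print(s['eef_pos'],psi_now(s),s['grip_width'],s['force'])
s=ctrl.sense(); plan(478.3,-77.3,60,-80.45,4,s)
E
```

```text
[476.05847127 -77.89849659 121.7952018 ] -80.39956639995629 0.1972031693790206 [ 0.78463582 -0.30106793 -0.81631456]
from [476.2 -78.6 122. ] -80.5 n 4 turn -0.0 totalturn -0.01
offset [[-0.0002, 0.0155, 0.0006], [-0.0002, 0.0155, 0.0006], [-0.0002, 0.0155, 0.0006], [-0.0002, 0.0155, 0.0006]]
```

View pics/w18.png

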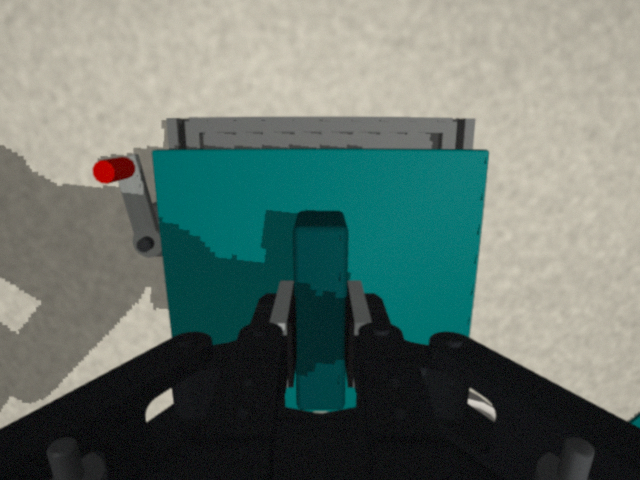

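drive_tool([
  [-0.001, 0.015, 0.002],
  [0, 0.015, 0],
  [0, 0.015, 0],
  [0, 0.012, 0],
  [0, 0.006, 0],
  [0, 0.003, 0],
  [0, 0, 0],
  [0, 0, 0],
], gripper=[1, 1, 1, 1, 1, 1, 1, 1], turn=[0, 0, 0, 0, 0, 0, 0, 0])

```text
time_s: 21.68
eef_pos: [478.5, -77.2, 57.2]
ee_rot: [0.54, -0.54, 0.456, -0.457]
force: [-1.0, -0.7, -2.2]
grip_width: 0.194
```

```bash
python3 - <<'E'
from tr import *
from plan import *
s,im,d=snap('wrist','w19'); print(s['eef_pos'],psi_now(s),s['grip_width'],s['force'])
P=cloud('wrist',d,s); im=im.astype(int); X,Y=trayfr(P,(477.5,-78.4),np.radians(9.55)); Z=P[...,2]
teal=(im[...,1]>im[...,0]+15)&(im[...,2]>im[...,0]+10)
m=teal&(Z<60)&(Z>35)&(abs(X)<80); m=cv2.morphologyEx(m.astype(np.uint8),cv2.MORPH_OPEN,np.ones((3,3)))>0
print(m.sum(),'X',np.percentile(X[m],[.5,99.7]),'Y',np.percentile(Y[m],[.3,99.7]),np.median(Z[m]))
s=ctrl.sense(); plan(478.3,-77.3,43,-80.45,4,s)
E
```

```text
[478.52806389 -77.15810316  57.15769198] -80.45464785377912 0.19410087086514935 [-0.99777036 -0.65140582 -2.21427796]
49854 X [-49.76122956  58.26490516] Y [-63.02213776  63.76319887] 48.438400797085166
from [478.6 -77.   57.3] -80.4 n 4 turn 0.0 totalturn 0.01
offset [[0.0, 0.0036, -0.0001], [0.0, 0.0036, -0.0001], [0.0, 0.0036, -0.0001], [0.0, 0.0036, -0.0001]]
```

View pics/w19.png

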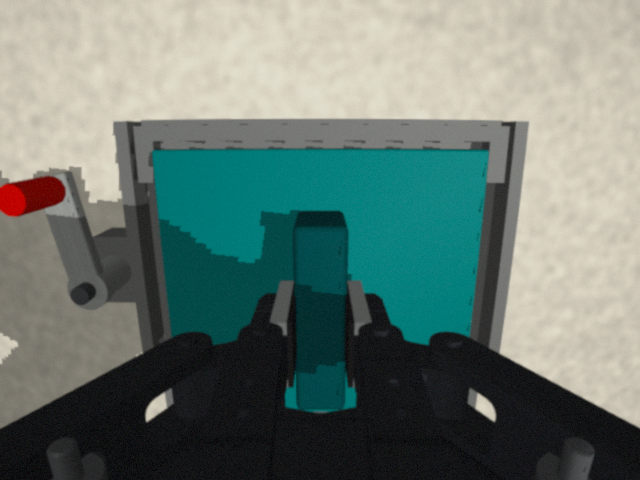

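drive_tool([
  [0, 0.003, 0],
  [0, 0.003, 0],
  [0, 0.003, 0],
  [0, 0.003, 0],
  [0, 0.002, 0],
  [0, 0, 0],
  [0, 0, 0],
  [0, 0, 0],
], gripper=[1, 1, 1, 1, 1, 1, 1, 1], turn=[0, 0, 0, 0, 0, 0, 0, 0])

```text
time_s: 22.4
eef_pos: [478.2, -76.6, 43.8]
ee_rot: [-0.54, 0.54, -0.456, 0.456]
force: [-6.7, 1.4, 15.5]
grip_width: 0.194
```

drive_tool([
  [0, -0.001, 0],
  [0, 0, 0],
  [0, 0, 0],
  [0, 0, 0],
  [0, 0, 0],
  [0, -0.02, 0],
  [0, -0.04, 0],
  [0, -0.04, 0],
  [0, -0.03, 0],
  [0, 0, 0],
], gripper=[1, 0.5, 0.5, 0.5, 0.5, 0.5, 0.5, 0.5, 0.5, 0.5], turn=[0, 0, 0, 0, 0, 0, 0, 0, 0, 0])

```text
time_s: 23.23
eef_pos: [480.6, -77.5, 179.5]
ee_rot: [0.541, -0.539, 0.453, -0.46]
force: [-0.4, -0.1, -0.5]
grip_width: 0.499
```

```bash
python3 - <<'E'
from tr import *
from plan import *
s,im,d=snap('wrist','w20'); print(s['eef_pos'],psi_now(s),s['grip_width'],s['force'],s['time_s'])
P=cloud('wrist',d,s); im=im.astype(int); X,Y=trayfr(P,(477.5,-78.4),np.radians(9.55)); Z=P[...,2]
teal=(im[...,1]>im[...,0]+15)&(im[...,2]>im[...,0]+10)
m=teal&(Z<40)&(Z>28)&(abs(X)<80); m=cv2.morphologyEx(m.astype(np.uint8),cv2.MORPH_OPEN,np.ones((3,3)))>0
q=np.c_[X[m],Y[m]].astype(np.float32);print(m.sum(),cv2.minAreaRect(q),np.median(Z[m]),np.linalg.lstsq(np.c_[q,np.ones(len(q))],Z[m],rcond=None)[0])
red=(im[...,0]>120)&(im[...,1]<60)&(im[...,2]<60)&(Z>50); print('knob',red.sum(),np.median(X[red&(Z>66)]),np.median(Y[red&(Z>66)]),np.percentile(Z[red],[5,95]))
for nm in ['latch_knob','latch_pivot']:
    for r in ctrl.pinpoint('wrist',nm)[:2]:
        w=toworld('wrist',r['centre'],s); print(nm,r['score'],w[0].round(1),[v[0].round(1) for v in trayfr(w,(477.5,-78.4),np.radians(9.55))])
E
```

```text
[480.59939165 -77.54965182 179.51738522] -80.41002102770395 0.4990545461681646 [-0.36309031 -0.08339726 -0.45912519] 23.2333
23003 ((-1.0616188049316406, 0.8570709228515625), (118.54749298095703, 130.61541748046875), 0.06358852237462997) 35.13597808216531 [-2.96906150e-04 -5.81991063e-04  3.51241687e+01]
knob 225 42.78429949904421 107.71470767526144 [67.98667189 70.12042774]
latch_knob 0.56 [498.8  37.   60.4] [np.float64(40.1), np.float64(110.3)]
latch_pivot 0.79 [462.4  18.4  39.2] [np.float64(1.2), np.float64(98.0)]
```

View pics/w20.png

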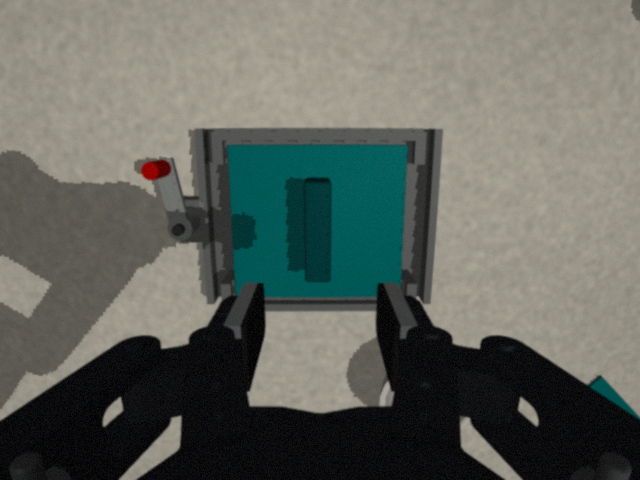

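```bash
python3 - <<'E'
from plan import *
s=ctrl.sense(); plan(501.3,35.8,100,-80.45,5,s)
E
```

```text
from [477.9 -76.5 173.1] -80.4 n 5 turn 0.01 totalturn 0.03
offset [[-0.0214, 0.0146, 0.0084], [-0.0214, 0.0146, 0.0083], [-0.0214, 0.0146, 0.0083], [-0.0214, 0.0146, 0.0083], [-0.0214, 0.0146, 0.0083]]
```

drive_tool([
  [-0.0215, 0.0145, 0.0085],
  [-0.0215, 0.0145, 0.0085],
  [-0.0215, 0.0145, 0.0085],
  [-0.0215, 0.0145, 0.0085],
  [-0.0215, 0.0145, 0.008],
  [0, 0, 0],
  [0, 0, 0],
], gripper=[0.4, 0.4, 0.4, 0.4, 0.4, 0.4, 0.4], turn=[0, 0, 0, 0, 0, 0, 0])

```text
time_s: 23.97
eef_pos: [500.7, 37.2, 99.3]
ee_rot: [-0.54, 0.541, -0.457, 0.455]
force: [-0.7, 0.5, 0.1]
grip_width: 0.6
```

```bash
python3 - <<'E'
from tr import *
from plan import *
s,im,d=snap('wrist','w21'); print(s['eef_pos'],psi_now(s))
P=cloud('wrist',d,s); im=im.astype(int); Z=P[...,2]; t=(P-s['eef_pos'])@rot(s['ee_rot'])
red=(im[...,0]>90)&(im[...,1]<60)&(im[...,2]<60)&(Z>40)&(Z<75); print(red.sum(),np.percentile(t[red],[2,50,98],axis=0).round(1))
k=red&(Z>67); print(np.percentile(t[k],[2,50,98],axis=0).round(1))
print(ctrl.sense()['eef_pos'])
E
```

```text
[500.67707333  37.18014401  99.28903972] -80.3183840976971
16 [[-3.1 29.1 -4.3]
 [-1.3 30.6  1. ]
 [ 4.  31.1  5.4]]
[[-3.1 29.1 -4.3]
 [-1.3 30.6  1. ]
 [ 4.  31.1  5.4]]
[501.18710244  36.38518003 100.19155874]
```

View pics/w21.png

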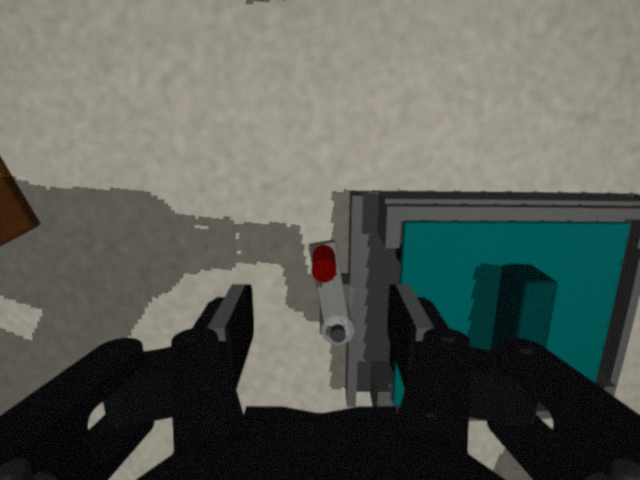

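drive_tool([
  [0, 0.02, 0.0005],
  [0, 0.02, 0],
  [0, 0.006, 0],
  [0, 0, 0],
  [0, 0, 0],
  [0, 0, 0],
  [0, 0, 0],
  [0, 0, 0],
  [0, 0, 0],
  [0, 0, 0],
], gripper=[0.4, 0.4, 0.4, 0.4, 1, 1, 1, 1, 1, 1], turn=[0, 0, 0, 0, 0, 0, 0, 0, 0, 0], force=20)

```text
time_s: 24.85
eef_pos: [502.8, 36.2, 56.1]
ee_rot: [0.54, -0.54, 0.456, -0.457]
force: [-1.7, -1.0, 6.2]
grip_width: 0.125
```

```bash
python3 - <<'E'
from tr import *
from plan import *
s=ctrl.sense(); print(s['eef_pos'],s['grip_width'],s['force'])
c=trayfr(np.array(s['eef_pos']),(477.5,-78.4),np.radians(9.55)); print('tray',c)
q=np.arctan2(c[0],-(c[1]-100)); print('q',q,'r',np.hypot(c[0],c[1]-100))
n=14; qs=np.linspace(q,0.0,n+1); p=44*np.c_[np.sin(qs),-np.cos(qs)]; dd=np.diff(p,axis=0)
# tool x=-trayY, tool z=+trayX
print(np.round(np.c_[-dd[:,1],dd[:,0]]/1000,4).tolist())
E
```

```text
[502.83108715  36.24395219  56.1192107 ] 0.1251315099196623 [-1.74474813 -1.03517289  6.16121707]
tray (np.float64(44.00040481631224), np.float64(108.85248791556484))
q 1.7693368701747816 r 44.88209182173414
[[0.0055, 0.0007], [0.0056, 0.0], [0.0055, -0.0007], [0.0054, -0.0013], [0.0052, -0.002], [0.0049, -0.0026], [0.0045, -0.0032], [0.0041, -0.0038], [0.0036, -0.0043], [0.003, -0.0047], [0.0024, -0.005], [0.0017, -0.0053], [0.001, -0.0055], [0.0004, -0.0055]]
```

drive_tool([
  [0.0055, 0, 0.0005],
  [0.0055, 0, 0],
  [0.0055, 0, -0.001],
  [0.0055, 0, -0.0015],
  [0.005, 0, -0.002],
  [0.005, 0, -0.0025],
  [0.0045, 0, -0.003],
  [0.004, 0, -0.004],
  [0.0035, 0, -0.0045],
  [0.003, 0, -0.005],
  [0.0025, 0, -0.005],
  [0.0015, 0, -0.0055],
  [0.001, 0, -0.0055],
  [0.0005, 0, -0.006],
  [0, 0, 0],
  [0, 0, 0],
], gripper=[1, 1, 1, 1, 1, 1, 1, 1, 1, 1, 1, 1, 1, 1, 1, 1], turn=[0, 0, 0, 0, 0, 0, 0, 0, 0, 0, 0, 0, 0, 0, 0, 0])

```text
time_s: 26.18
eef_pos: [466.2, -22.9, 55.6]
ee_rot: [-0.54, 0.54, -0.457, 0.457]
force: [0.1, 2.2, 6.6]
grip_width: 0.13
```

```bash
python3 - <<'E'
from tr import *
from plan import *
s=ctrl.sense(); print(s['eef_pos'],s['grip_width'],s['force'])
c=trayfr(np.array(s['eef_pos']),(477.5,-78.4),np.radians(9.55)); print('tray',c,'q',np.arctan2(c[0],-(c[1]-100)))
E
```

```text
[466.23661383 -22.89733538  55.59101196] 0.1300858805160677 [0.09041918 2.16791949 6.55256589]
tray (np.float64(-1.8989397257316352), np.float64(56.60215257755131)) q -0.04372864792433639
```

drive_tool([
  [0, 0, -0.002],
  [0, 0, 0],
  [0, 0, 0.001],
  [0, 0, 0],
  [0, 0, 0],
  [0, 0, 0],
  [0, -0.02, 0],
  [0, -0.04, 0],
  [0, -0.04, 0],
  [0, -0.03, 0],
  [0, 0, 0],
], gripper=[1, 1, 0.6, 0.6, 0.6, 0.6, 0.6, 0.6, 0.6, 0.6, 0.6], turn=[0, 0, 0, 0, 0, 0, 0, 0, 0, 0, 0])

```text
time_s: 27.1
eef_pos: [467.8, -23.7, 190.8]
ee_rot: [0.541, -0.539, 0.453, -0.46]
force: [0.8, -0.7, 0.5]
grip_width: 0.399
```

```bash
python3 - <<'E'
from tr import *
from plan import *
s,im,d=snap('wrist','w22'); print(s['eef_pos'],psi_now(s),s['grip_width'],s['force'],s['time_s'])
P=cloud('wrist',d,s); im=im.astype(int); X,Y=trayfr(P,(477.5,-78.4),np.radians(9.55)); Z=P[...,2]
teal=(im[...,1]>im[...,0]+15)&(im[...,2]>im[...,0]+10)
m=teal&(Z<40)&(Z>28)&(abs(X)<80); m=cv2.morphologyEx(m.astype(np.uint8),cv2.MORPH_OPEN,np.ones((3,3)))>0
q=np.c_[X[m],Y[m]].astype(np.float32);print(m.sum(),cv2.minAreaRect(q),np.median(Z[m]),np.linalg.lstsq(np.c_[q,np.ones(len(q))],Z[m],rcond=None)[0])
red=(im[...,0]>100)&(im[...,1]<60)&(im[...,2]<60)&(Z>66)&(Z<75); x,y=np.median(X[red]),np.median(Y[red]); print('knob',red.sum(),x,y,'q',np.arctan2(x,100-y))
E
```

```text
[467.75246388 -23.68319056 190.77422372] -80.40581154205726 0.3994807636278824 [ 0.78415498 -0.7315557   0.48671832] 27.1
20958 ((-0.8843498229980469, 0.0536651611328125), (118.5572509765625, 130.5707244873047), 0.10520104318857193) 35.156943098544275 [-2.32108848e-04 -7.32983941e-04  3.51454013e+01]
knob 216 -0.20222158961860437 55.75379240021125 q -0.0045703393032942565
```

View pics/w22.png

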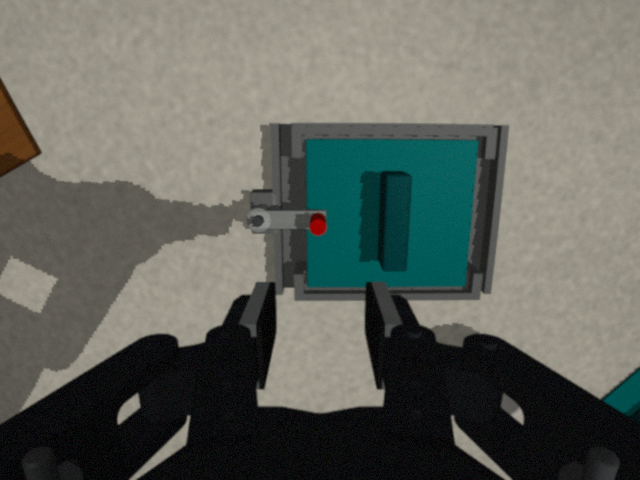

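The latch bar points across the cover's edge (knob at pixel (317,222), q ≈ 0), the cover is level on its ledges, and the gripper is clear. I'll hand the job in.

```bash
python3 -c "
from rig import ctrl
print(ctrl.finish_job())"
```

```text
the job is handed in; nothing more can be done
None
```

The kit tray is packed and I handed the job in at about 27 s of the 72 s. The hand-in call gives no verdict, so the result rests on my own camera checks.

| Item | Last measured, in the tray's frame | Target | When checked |
|---|---|---|---|
| White tile | x -0.3, y -31.7 mm, level, wells up | x 0, y -30 | before the cover went on |
| Green box | x -1.6, y +42.8 mm, top at 27 mm, label up | x 0, y +42 | before the cover went on |
| Cover | about 1 mm off centre, level, plate top at 35.1 mm | plate top at 35 mm | after the latch was shut |
| Latch | about 0 rad, gripper clear above | below 0.15 rad | after the latch was shut |

- **Tile:** I gripped it on its 35° slope and let it pivot flat against the recess pad. Its high end caught on the ledge once (41.6 N at the wrist). I lifted it a few millimetres, shifted it back, and it then laid flat at 1.2° before release.
- **Not rechecked:** The tile and box are hidden under the cover, so I did not measure them again after it went on. I did not measure the bystanders again at the end. I saw no contact with any of them on the way.
- **Detections that disagreed:** Some of the network's finds were wrong, such as "cover grip" at the purple cover and "white tile" at the latch knob. I rejected them using the depth data and the given sizes.

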